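# Hook a clip bin into a slatted panel and slide it up to its neighbour

### The arm

A 6-joint arm with a two-finger parallel gripper is mounted at the origin on a cart in front of the work surface, level with it; the furniture and walls round the work are solid. World frame = base frame: x ahead of the robot, y to its left, z up, the work surface at z = 0. Lengths are in mm, angles in rad, forces in N, time in s.
With the tool pointing down it reaches from about 325 to 900 mm from the base axis. Payload 3.5 kg.
Tool frame: the origin (TCP) lies at the very end of the fingers, on their centre line; the grasp point (between the pads) lies env.hold_point_z behind it (env.hold_point_z is the distance from the TCP to the grasp point, in mm); z points along the fingers, y is the direction in which the jaws open and shut (so a half turn about z gives the same grasp; the last joint's range is limited). The gripper opens to 85 mm and grips with 20 to 120 N. Pads are 22 mm wide; open, the fingers measure 114 mm over their backs; the gripper's body (76 mm by 85 mm) begins 54 mm behind the grasp point. The pads swing forward as they close: fully open they stand 13 mm farther back than shut.
Start: joints at [1.166, 0.276, -0.026, 1.268, 0, 1.467], TCP at [185.781, 596.747, 231.313] pointing down, gripper open.
Joint ranges: [-3.12, 3.12], [-0.85, 1.88], [-1.08, 1.24], [-1.95, 2.15], [-1.57, 1.53], [-3.14, 3.14]. Speed limits (rad/s): [2.57, 2.57, 3.14, 3.14, 3.14, 3.14].

### API

Orientations are given as a unit quaternion [x, y, z, w].
In Python, from plant import get_state, eyes, job, finder, env gives the robot as it stands. The module is installed in compiled form; this text tells all that it offers.
- The arm moves only by the shell command python3 -m jog 'ROWS' [FORCE]. ROWS is JSON, a list of rows, each a list of 3 entries, a list of its own where there are three numbers: the shift along the world's x, y, z in mm, then the turn, a rotation vector about the world's x, y, z in degrees, then the opening, from 0 (shut) to 1 (fully open). A call has 1 to 12 rows; each row shifts and turns the commanded pose from where the row before left it; what a row does not reach is not made up. A row lasts 1/12 s, in which the tool goes at most 41.7 mm and 7.16 degrees, less where a joint would pass 70% of its speed; a pose out of reach is approached as far as the arm can. A call with a gripper value outside its range is refused whole. The fingers move at their own pace and stop on an object; FORCE is the grip in N (left out, the last holds). Time passes only in rows, so rows that do not move let the fingers close. It gives the time, the measured TCP pose, the force and the opening at its end, in the units of the state.
- get_state(): the state, without advancing time (a new reading comes with each control period).
- eyes.get_image(name): name is "scene" or "side" or "wrist"; returns a dict with "pixels" (480x640x3 uint8, red, green, blue), "intrinsics" (3x3 intrinsics, pixels), "camera_from_world" (4x4, takes a point from world to camera coordinates). Camera axes: x right, y down, z forward; pixel columns grow to the right and rows downward; lengths in mm; the calibration is good to about 2 mm. A picture is of the moment at which its call begins. There is no depth.
- job.finish_job(): hands the job in, once; it reports no verdict.
Trained networks look in a picture, given as the dict that the camera call returned (one of the last four; its "shot" number tells which), for a name from the list of things; names that differ only in an ending like _2 or _b are one class to them, and where a whole thing is asked for, a point or a joint stands for the part that bears it (a point fixed in the world has none). Each returns a list of dicts, best first, with "score" (0 to 1); they miss things now and then, are a little off and sometimes report something else, mostly with a low value. They report only what shows in the picture. A call takes as long as a camera call. They do not tell look-alikes from the thing itself.
- finder.masks_of(picture, target): "pixels" (480x640 bool, what is visible of it).
- finder.pinpoint(picture, target): "point" ([x, y, z] in mm, in world coordinates, good to about 4 mm: a listed point, or the origin of a listed thing).
The state is a dict: "time": time; "joint_positions": joint angles; "qd": joint speeds; "joint_efforts": joint torques, N m; "position": TCP position; "ee_rot": TCP orientation; "ft_force": force on the tool from outside, world axes, zero at the start; "ft_torque": the same for the moment, N m; "finger_gap": opening from 0.0 (shut) to 1.0 (fully open).
Only numpy, scipy, OpenCV 4.12 (cv2) and the standard library are available. Lean on these libraries where they do the work, as an engineer would, in place of code of your own. Each camera call takes 0.05 s, during which the arm holds its last target.

### The job

Hang the loose bin of binder clips on the slatted panel: with its nose tipped up, feed the lip at the back of the bin into the top groove, in the clear stretch between the other bin and the hook with the tape, then swing the nose down until the bin hangs level, fully home. Then push it along the groove until it stands close against the other bin, and leave it hanging there. Keep the clips in the bin and do not disturb the stamps, the label roll or the reel of cotton tape.

Things in the scene. Friction and masses are not known exactly. Their poses are not given: they have to be found in the camera images.
- panel: White slatted panel with aluminium end caps, upright, fixed, facing the robot: 456 mm wide, 214 high, 28 deep. Origin on the trolley under the middle of its front face; x points into the panel, y along it to the left, z up. Slats 4 mm thick cover heights 30-84, 100-162 and 178-214 mm; between them two open grooves run the whole width. Behind the slats is a hollow 20 mm deep.
- groove (a point): Point on the panel's front face, midway along it, at the upper edge of the top groove's mouth (178 mm up; the mouth is 16 mm high). Axes as the panel's. To enter: nose up 30 to 40 degrees, tip of the lip under the upper slat, move in and slightly up, then swing the nose down while moving on inwards.
- bin: The loose bin: grey, open-topped, 110 mm deep (x), 56 wide (y), 160 g, walls 3 mm, standing on the trolley. Origin at the middle of its underside; its +x points to its back, -x to its low nose with a blank label, z up. Sides 60 mm high over the rear half, sloping to 36 mm at the nose. Back face at x = +55 mm, with two heel pads 2.5 mm proud at its foot. Its sides may be pinched across the 56 mm.
- bin_center (a point): Point in the loose bin 30 mm above the middle of its underside (halfway up); axes as the bin's. At the start its back points to the panel within about 25 degrees. Hung seated, this point is 135 mm above the trolley and 57 mm in front of the panel's face. Seated, it slides along the groove when pushed on its side near its back, with 3 to 10 N. It may start partly under the hanging things.
- bin_lip (a point): Middle of the tip of the bin's lip, at x = +64, z = +77 mm in the bin. A tongue (52 mm wide, 3 thick, z 57 to 60) runs 5.5 mm back from the top of the back and turns up into the lip, 3 mm thick, leaning back 15 degrees. Tongue and lip are 20 mm high, the mouth 16, so it does not enter level. Seated, the tip is 4 mm above the mouth's upper edge.
- other_bin: The same kind of bin, hanging seated in the top groove and fixed there, with a pencil and a marker sticking up out of it (to 140 mm above its underside); near the left or the right end of the panel. Origin at the middle of its underside, axes as the loose bin's.
- other_center (a point): Point 30 mm above the middle of the other bin's underside. A bin let go a few degrees nose-up, with its lip behind the upper slat, drops level by its own weight and stays.
- tape_hook: Steel single-prong hook in the same groove, fixed, near the opposite end of the panel from the other bin, with a 104 mm roll of masking tape hanging on it (52 mm to either side; the prong reaches 70 mm out from the panel). Origin 55 mm in front of the panel's face, level with the hung bin's underside.
- clip_a: Black binder clip lying in the loose bin, 28 x 32 x 43 mm; origin at the centre of its underside.
- clip_b: Smaller black binder clip lying in the loose bin, 28 x 26 x 34 mm; origin at the centre of its underside.
- label_roll: Bystander: roll of blank labels standing just in front of the panel's foot, 54 mm across, 40 mm high; origin at the centre of its underside.
- stamp_a: Bystander: wooden hand stamp at the left of the trolley, 25 x 44 x 77 mm; origin at the centre of its underside.
- stamp_b: Bystander: wooden hand stamp just in front of the panel's foot, 25 x 37 x 77 mm; origin at the centre of its underside.
- tape_reel: Bystander: reel of white cotton tape with wooden flanges lying at the right of the trolley, 60 mm across (79 x 126 mm with its loose end), 40 mm high; origin at the centre of that outline's underside.
Things that resemble listed ones, but are neither listed nor needed, are in the scene too. What is shaped like the clip_a but pink or purple is not meant.

How it is judged:
By the outcome, as a careful person would: the job done as asked, in the order asked, and still so for the second after the job is handed in, with the robot touching nothing.
It also fails if it takes over 53 s, if anything falls off the work surface, if the arm or the gripper's body presses on something with over 40 N, if the wrist force passes 120 N, or if a joint passes its speed limit or range.

## Working session

There is one attempt and no reset: what is moved stays moved. The work goes in short steps, Python scripts to look and compute and a shell command to move; the robot and the scene stay as the last step left them, time stands still between calls to the robot, and variables do not carry over. Pictures are saved under pics/ and viewed, and the job is handed in when it is done.

```bash
mkdir -p pics; ls
cat > h.py <<'E'
import numpy as np,cv2
from plant import get_state, eyes, job, finder, env
def shot(n,f):
    p=eyes.get_image(n); cv2.imwrite('pics/'+f+'.png',p['pixels'][:,:,::-1]); return p
def proj(p,X):
    X=np.atleast_2d(X); c=(p['camera_from_world']@np.c_[X,np.ones(len(X))].T)[:3]; u=p['intrinsics']@c; return (u[:2]/u[2]).T
def ray(p,uv,z=None):
    M=np.linalg.inv(p['camera_from_world']); d=M[:3,:3]@np.linalg.inv(p['intrinsics'])@np.array([uv[0],uv[1],1.]); o=M[:3,3]
    return o+d*(z-o[2])/d[2] if z is not None else (o,d/np.linalg.norm(d))
E
python3 - <<'E'
from h import *
np.set_printoptions(precision=1,suppress=True)
print(env.hold_point_z,get_state())
a=shot('scene','s0');b=shot('side','d0')
for n,p in(('scene',a),('side',b)):
  print(n,np.linalg.inv(p['camera_from_world'])[:3,3])
  for t in ['panel','groove','bin_center','bin_lip','other_center','tape_hook','bin','clip_a','label_roll','stamp_a','stamp_b','tape_reel']:
    for r in finder.pinpoint(p,t)[:3]: print(t,np.array(r['point']),round(r['score'],2),proj(p,r['point'])[0])
E
```

```text
pics
18.700000000000003 {'time': 0.0, 'joint_positions': array([ 1.2,  0.3, -0. ,  1.3, -0. ,  1.5]), 'qd': array([-0.,  0., -0., -0.,  0., -0.]), 'joint_efforts': array([  0. , -44.6,  29.5,   0. ,   0. ,  -0. ]), 'position': array([185.5, 596. , 230.1]), 'ee_rot': array([ 0.2,  1. , -0. , -0. ]), 'ft_force': array([ 0.4,  0. , -0.9]), 'ft_torque': array([ 0.1, -0. ,  0. ]), 'finger_gap': 0.9990186813760823}
scene [ 21.6 363.  713. ]
panel [598.  142.3 136.3] 0.6 [213. 237.]
panel [641.6 -27.7   2.7] 0.59 [283.3 234.6]
groove [639.7 -23.5 181.7] 0.97 [275.7 167.5]
bin_center [461.4 127.4  32.3] 0.56 [270.7 318.4]
bin_lip [524.7 122.2  75.7] 0.84 [250.2 279.1]
other_center [596.3 140.6 132.6] 0.87 [214.7 238.6]
other_center [459.4 129.3   1. ] 0.41 [271.9 330.2]
tape_hook [ 571.9 -171.2  109.7] 0.76 [357.3 183.7]
bin [460.5 129.7  -0.8] 0.84 [271.5 330.5]
clip_a [342.8  94.5  -2.9] 0.85 [329.2 365.4]
clip_a [ 443.7 -104.5   -0. ] 0.76 [373.7 271.8]
clip_a [436.  130.7   3. ] 0.73 [278.9 338.6]
label_roll [571.7  62.   -0.1] 0.93 [267.3 275.1]
stamp_a [ 572.5 -100.1   -0.9] 0.79 [330.2 238. ]
stamp_a [482.  236.8  -0.4] 0.7 [212.3 356.1]
stamp_a [458.1 129.8  28.1] 0.42 [270.8 321.8]
stamp_b [ 572.5 -100.1   -0.9] 0.79 [330.2 238. ]
stamp_b [482.  236.8  -0.4] 0.7 [212.3 356.1]
stamp_b [458.1 129.8  28.1] 0.42 [270.8 321.8]
tape_reel [ 480.6 -270.6    3.6] 0.73 [417.4 223.9]
side [ 27.  671.8 886.4]
groove [640.9 -27.4 180.4] 0.6 [252.9 202.2]
other_center [599.7 142.  132.8] 0.83 [221.7 270.5]
```

View pics/s0.png

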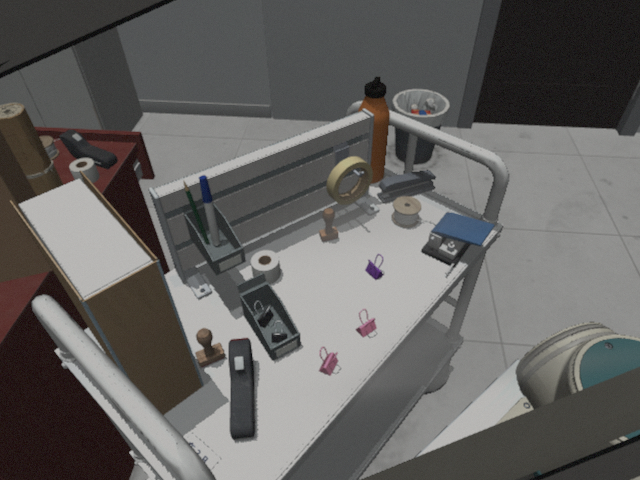

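View pics/d0.png

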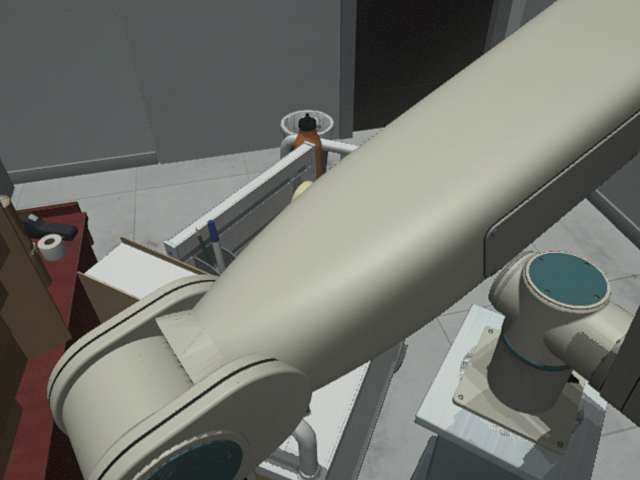

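Scene view: loose bin around (270,320), hanging bin around (215,240), tape hook around (350,180). A tall cardboard box at (100,280) lies between the arm and the work. In the side view the arm blocks everything but the panel top. I'll size the box before moving.

Run:
```python
from h import *
np.set_printoptions(precision=0,suppress=True)
p=eyes.get_image('scene')
# box bottom near-right corner
g=ray(p,(200,385),0);print('base',g)
for z in range(100,500,50): print(z,proj(p,[g[0],g[1],z])[0], [ray(p,c,z)[:2] for c in((163,262),(85,300),(20,210),(95,180))])
for c in((228,345),(252,340),(253,435),(232,435),(50,300),(185,475),(300,440)): print(c,ray(p,c,0),ray(p,c,30))
s=get_state();print(s['position'],s['ee_rot'])
w=shot('wrist','w0')
```

```text
base [448. 279.   0.]
100 [187. 351.] [array([636., 227.]), array([640., 361.]), array([942., 380.]), array([942., 232.])]
150 [180. 332.] [array([586., 238.]), array([589., 361.]), array([867., 379.]), array([867., 243.])]
200 [172. 310.] [array([535., 249.]), array([539., 361.]), array([792., 378.]), array([792., 254.])]
250 [162. 286.] [array([485., 260.]), array([488., 362.]), array([717., 376.]), array([717., 264.])]
300 [152. 259.] [array([435., 271.]), array([438., 362.]), array([642., 375.]), array([642., 275.])]
350 [140. 228.] [array([385., 282.]), array([388., 362.]), array([567., 373.]), array([567., 286.])]
400 [127. 193.] [array([335., 293.]), array([337., 362.]), array([492., 372.]), array([492., 296.])]
450 [112. 153.] [array([285., 305.]), array([287., 362.]), array([417., 370.]), array([417., 307.])]
(228, 345) [484. 205.   0.] [464. 212.  30.]
(252, 340) [466. 167.  -0.] [447. 176.  30.]
(253, 435) [325. 258.   0.] [312. 262.  30.]
(232, 435) [345. 282.   0.] [332. 285.  30.]
(50, 300) [783. 412.   0.] [751. 410.  30.]
(185, 475) [339. 363.   0.] [326. 363.  30.]
(300, 440) [275. 208.   0.] [264. 215.  30.]
[186. 597. 231.] [ 0.  1. -0. -0.]
```

View pics/w0.png

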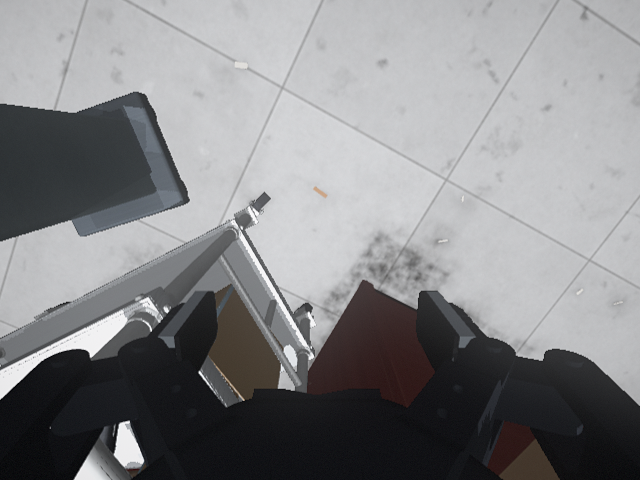

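```bash
python3 - <<'E'
from h import *
from scipy.spatial.transform import Rotation as R
s=get_state();q=R.from_quat(s['ee_rot']);print(q.as_matrix().round(3))
T=R.from_euler('z',-5,degrees=True)*R.from_euler('y',-35,degrees=True)
for b in ([[1,0,0],[0,-1,0],[0,0,-1]],[[-1,0,0],[0,1,0],[0,0,-1]]):
  t=T*R.from_matrix(b); print(t.as_matrix().round(2),(t*q.inv()).as_rotvec(degrees=True))
E
python3 -m jog '[[[0,0,40],[0,0,0],1],[[0,0,40],[0,0,0],1],[[0,0,40],[0,0,0],1],[[10,-20,30],[0,0,0],1],[[14,-38,0],[0,0,0],1],[[14,-38,0],[0,0,0],1],[[14,-38,0],[0,0,0],1],[[14,-38,0],[0,0,0],1],[[14,-38,0],[0,0,0],1],[[14,-38,0],[0,0,0],1],[[14,-38,0],[0,0,0],1],[[14,-38,0],[0,0,0],1]]'
```

```text
[[-0.955  0.297 -0.   ]
 [ 0.297  0.955  0.   ]
 [ 0.     0.    -1.   ]]
[[ 0.82 -0.09  0.57]
 [-0.07 -1.   -0.05]
 [ 0.57  0.   -0.82]] [  49.90672831   -9.83079076 -160.40509499]
[[-0.82  0.09  0.57]
 [ 0.07  1.   -0.05]
 [-0.57  0.   -0.82]] [ -6.78108854 -34.40507765  11.90758516]
time: 2.4
position: [307.8, 271.0, 381.5]
ee_rot: [0.15, 0.989, 0.0, 0.0]
ft_force: [1.9, -0.7, -0.0]
finger_gap: 1.004
```

```bash
python3 -m jog '[[[6,-27,0],[-1.13,-5.73,1.98],1],[[6,-27,0],[-1.13,-5.73,1.98],1],[[6,-27,0],[-1.13,-5.73,1.98],1],[[6,-27,0],[-1.13,-5.73,1.98],1],[[6,-27,0],[-1.13,-5.73,1.98],1],[[6,-27,0],[-1.13,-5.73,1.98],1],[[0,0,0],[0,0,0],1],[[0,0,0],[0,0,0],1]]'
python3 - <<'E'
from h import *
np.set_printoptions(precision=1,suppress=True)
for n in ('wrist','scene','side'):
  p=shot(n,n+'1')
  for t in ['groove','bin_center','bin_lip','bin','other_center','other_bin','tape_hook','label_roll','stamp_b']:
    for r in finder.pinpoint(p,t)[:2]: print(n,t,np.array(r['point']),round(r['score'],2),proj(p,r['point'])[0])
E
```

```text
time: 3.07
position: [341.8, 109.1, 380.0]
ee_rot: [0.044, 0.953, -0.013, 0.3]
ft_force: [-0.7, 0.2, -0.2]
finger_gap: 0.997
wrist groove [635.8 -28.5 177.5] 0.97 [245.3 278.8]
wrist groove [458.8 126.5   1.5] 0.47 [335.5 104.5]
wrist bin_center [460.6 131.9  29.2] 0.59 [340.2 115.7]
wrist bin_lip [525.1 122.1  75.6] 0.97 [336.5 173.7]
wrist bin [526.8 123.   74.7] 0.29 [337.1 174.2]
wrist other_center [598.1 143.1 136.3] 0.96 [354.1 236.6]
wrist other_bin [593.7 140.4 105.9] 0.74 [351.  219.9]
wrist other_bin [636.7 -25.6 175.7] 0.61 [247.4 278.1]
wrist tape_hook [ 572.6 -172.7  101.8] 0.98 [152.2 221.2]
wrist stamp_b [482.7 239.   -1.3] 0.81 [412.  112.1]
scene groove [639.1 -22.4 180.5] 0.75 [275.4 168.4]
scene bin_center [459.1 126.5  31.3] 0.61 [271.9 319.3]
scene bin_lip [459.8 126.6  34.7] 0.63 [271.5 317.9]
scene bin_lip [524.6 122.4  73.3] 0.57 [250.3 280.1]
scene bin [460.5 129.1  -0.1] 0.71 [271.7 330.1]
scene bin [483.1 128.4   0.7] 0.6 [264.8 321.5]
scene other_center [593.7 135.8 135.2] 0.63 [217.7 237.1]
scene other_center [ 477.1 -270.8    0. ] 0.59 [418.5 225.9]
scen
[... 171 characters left out ...]
abel_roll [570.6  60.   -1.9] 0.61 [268.6 275.5]
scene label_roll [640.  -23.1   1.5] 0.19 [282.  236.4]
scene stamp_b [ 576.5 -100.3   -0.2] 0.59 [329.  236.7]
scene stamp_b [480.5 235.1  -2.2] 0.58 [213.8 356.7]
side groove [639.9 -28.3 179.3] 0.7 [253.5 202.5]
side bin_center [457.5 130.6  27.6] 0.58 [285.2 327.1]
side bin_center [640.7 -27.2   2.6] 0.29 [260.3 259.6]
side bin_lip [522.9 126.6  76.8] 0.72 [258.9 298.2]
side other_center [596.5 143.9 134.1] 0.75 [222.3 271.2]
side other_bin [597.7 140.2 105.8] 0.88 [224.8 279.4]
side tape_hook [ 574.7 -167.8  106.8] 0.86 [312.2 204. ]
side label_roll [577.1  61.4  -1.2] 0.57 [259.9 293.6]
side stamp_b [478.6 235.3  -0.4] 0.55 [248.2 367.1]
```

View pics/wrist1.png

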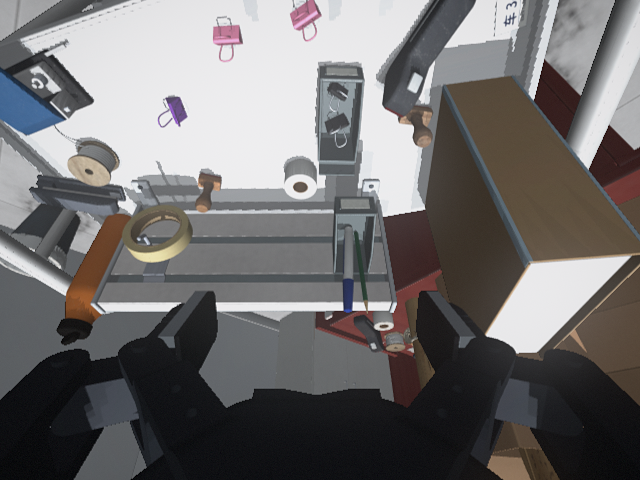

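View pics/side1.png

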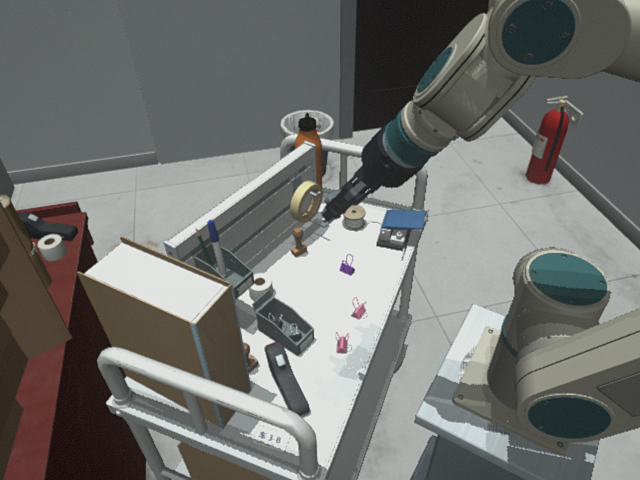

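View pics/scene1.png

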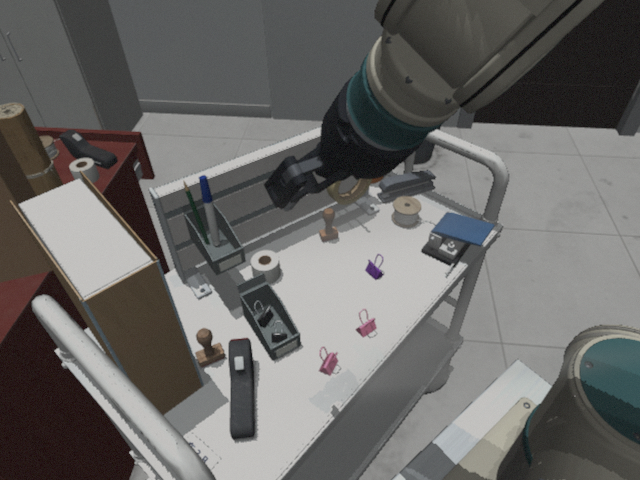

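Run:
```python
from h import *
from scipy.spatial.transform import Rotation as R
np.set_printoptions(precision=1,suppress=True)
p=eyes.get_image('wrist');s=get_state()
c=np.linalg.inv(p['camera_from_world'])[:3,3];print(c, R.from_quat(s['ee_rot']).inv().apply(c-s['position']),s['position'],s['joint_positions'])
# edges
m=[r for r in finder.masks_of(p,'bin')[:3]]
for r in m:
  y,x=np.nonzero(r['pixels']);print(r['score'],x.min(),x.max(),y.min(),y.max(),len(x))
# bin fit check: project model corners with yaw candidates
for yaw in(-8,-5,-2):
  Rb=R.from_euler('z',yaw,degrees=True)
  X=Rb.apply([[-55,28,36],[-55,-28,36],[55,28,60],[55,-28,60],[64,26,77],[64,-26,77]])+[460,128.5,0]
  print(yaw,proj(p,X).tolist())
X=[[0,0,0]]
im=cv2.resize(p['pixels'][40:200,280:400,::-1],None,fx=5,fy=3.75*4/3,interpolation=cv2.INTER_CUBIC)[:600];cv2.imwrite('pics/crop1.png',cv2.resize(im,(450,600)))
```

```text
[205.8 122.9 460.8] [  67.9    0.  -144.5] [343.8 110.8 381.3] [ 0.3 -0.7 -0.6  1.1 -0.2  0.3]
0.74 315 362 65 175 4097
0.25 89 395 179 311 22106
-8 [[362.9613173417221, 77.86931040658996], [318.6298779472707, 75.53798272577261], [352.4779191714397, 160.5817063493639], [314.3940977569015, 158.95846494385333], [351.07199485403845, 172.84853510908485], [315.4300726951059, 171.3819507222604]]
-5 [[360.8338558119046, 76.64093855339117], [316.3053242840458, 76.6532316844877], [354.54677220340614, 159.81064603585352], [316.3369887256007, 159.8164039195643], [353.46957720380664, 172.16154941109514], [317.71126478318484, 172.16627207123622]]
-2 [[358.6215161498718, 75.52687490536394], [314.0541342759004, 77.88272175430409], [356.5817204539791, 158.9520530465635], [318.32316831161774, 160.5868134881836], [355.83869798563916, 171.37656608631312], [320.03189582351433, 172.8526024938976]]
```

View pics/crop1.png

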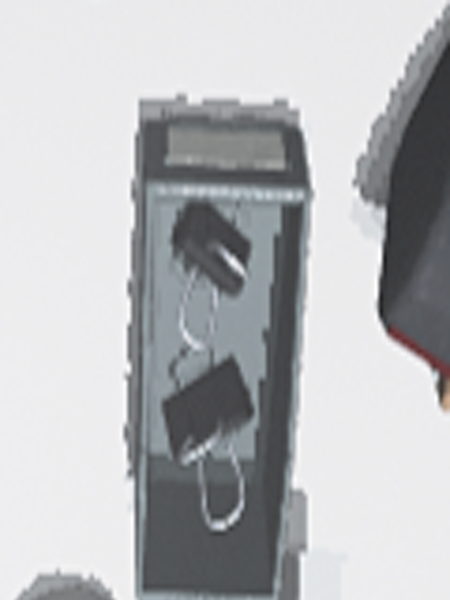

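```bash
python3 - <<'E'
from h import *
np.set_printoptions(precision=1,suppress=True)
p=eyes.get_image('wrist')
def cr(u,v): return (u/3.75+280,v/3.75+40)
for c in ((145,120),(300,122)): print('nosebottom z0',ray(p,cr(*c),0),ray(p,cr(*c),36))
for c in ((150,188),(312,190)): print('nosetop',ray(p,cr(*c),36),ray(p,cr(*c),20))
for c in ((140,595),(280,597)): print('back',ray(p,cr(*c),60),ray(p,cr(*c),77))
E
python3 - <<'E'
from h import *
p=eyes.get_image('scene');im=p['pixels'][260:370,225:315,::-1];cv2.imwrite('pics/crop2.png',cv2.resize(im,None,fx=5.4,fy=5.4,interpolation=cv2.INTER_CUBIC))
print(proj(p,[[405,133,0],[405,133,36],[424,130,36],[515,123,60],[524,122.5,77]]))
E
```

```text
nosebottom z0 [413.5 107.6   0. ] [397.3 108.8  36. ]
nosebottom z0 [419.1 163.2   0. ] [402.4 160.1  36. ]
nosetop [420.5 108.7  36. ] [428.6 108.1  20. ]
nosetop [426.1 164.5  36. ] [434.4 166.1  20. ]
back [590.7  90.6  60. ] [574.4  91.9  77. ]
back [597.3 151.8  60. ] [580.7 150.6  77. ]
[[288.51855919 352.32778029]
 [287.2285527  340.50431605]
 [281.96878044 332.05106163]
 [253.90733503 288.38304144]
 [250.22079701 278.93790697]]
```

View pics/crop2.png

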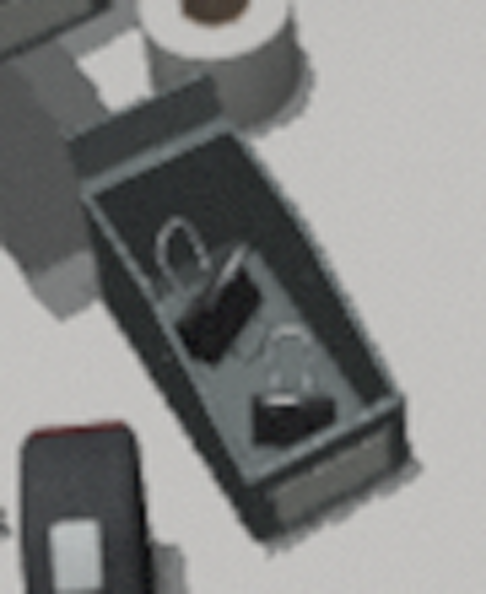

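Run:
```python
from h import *
np.set_printoptions(precision=1,suppress=True)
p=eyes.get_image('scene')
f=lambda u,v,z:ray(p,(u/5.4+225,v/5.4+260),z)
A=[f(250,478,36),f(400,400,36),f(88,190,60),f(235,125,60),f(68,138,77),f(207,75,77)]
for a in A:print(a)
m=[(A[i]+A[i+1])/2 for i in(0,2,4)];print(m,[np.degrees(np.arctan2(m[2][1]-m[0][1],m[2][0]-m[0][0]))])
w=shot('wrist','w2')
im=w['pixels'][50:190,300:380,::-1];cv2.imwrite('pics/crop3.png',cv2.resize(im,None,fx=4,fy=4,interpolation=cv2.INTER_CUBIC))
```

```text
[409.3 162.   36. ]
[402.4 110.3  36. ]
[516.3 148.2  60. ]
[508.4  96.5  60. ]
[525.4 147.4  77. ]
[519.   98.4  77. ]
[array([405.9, 136.2,  36. ]), array([512.4, 122.3,  60. ]), array([522.2, 122.9,  77. ])] [np.float64(-6.522611827378652)]
```

View pics/crop3.png

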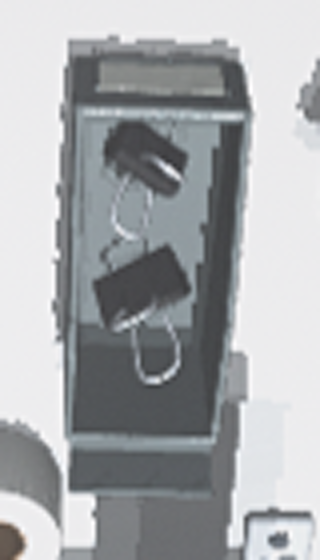

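Run:
```python
from h import *
a=cv2.imread('pics/w2.png')[40:150,340:450];b=cv2.imread('pics/scene1.png')[310:450,190:300]
cv2.imwrite('pics/crop4.png',np.hstack([cv2.resize(a,(400,400),interpolation=cv2.INTER_CUBIC),cv2.resize(b,(314,400),interpolation=cv2.INTER_CUBIC)]))
```

```text
(no output)
```

View pics/crop4.png

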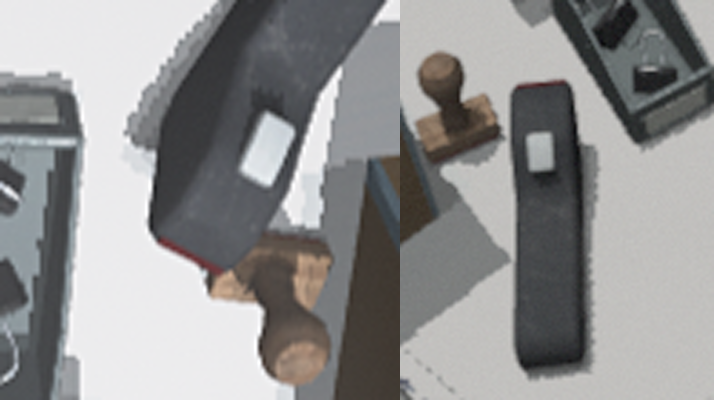

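Run:
```python
from h import *
np.set_printoptions(precision=1,suppress=True)
w=eyes.get_image('wrist');p=eyes.get_image('scene')
for a,b in(((382.6,103.8),(249.5,339.8)),((401.5,114.5),(229.2,340.8))):
  o1,d1=ray(w,a);o2,d2=ray(p,b)
  t=np.linalg.lstsq(np.c_[d1,-d2],o2-o1,rcond=None)[0];print(o1+d1*t[0],o2+d2*t[1])
s=get_state();print(s['position'])
```

```text
[432.7 186.9  60.5] [431.3 186.7  59.7]
[450.5 212.5  59.2] [450.7 212.6  59.3]
[343.8 110.7 381.3]
```

```bash
cat > tgt.py <<'E'
import sys
from h import *
from scipy.spatial.transform import Rotation as R
def delta(yaw,pitch,tcp):
    s=get_state();q=R.from_quat(s['ee_rot'])
    t=R.from_euler('z',yaw,degrees=True)*R.from_euler('y',-pitch,degrees=True)*R.from_matrix([[-1,0,0],[0,1,0],[0,0,-1]])
    print('shift',(np.array(tcp)-s['position']).round(1),'turn',(t*q.inv()).as_rotvec(degrees=True).round(2))
if __name__=='__main__':
    a=list(map(float,sys.argv[1:]));delta(a[0],a[1],a[2:])
E
python3 tgt.py -7 35 442.5 131 88
```

```text
shift [  98.7   20.3 -293.3] turn [-0.01 -0.02 -1.97]
```

```bash
python3 -m jog '[[[12,2.5,-36],[0,0,-0.25],0.88],[[12,2.5,-36],[0,0,-0.25],0.88],[[12,2.5,-36],[0,0,-0.25],0.88],[[12,2.5,-36],[0,0,-0.25],0.88],[[12,2.5,-36],[0,0,-0.25],0.88],[[12,2.5,-36],[0,0,-0.25],0.88],[[13,2.5,-38],[0,0,-0.25],0.88],[[13,2.8,-38],[0,0,-0.25],0.88],[[0,0,0],[0,0,0],0.88],[[0,0,0],[0,0,0],0.88]]'
python3 tgt.py -7 35 488 125.5 22.7
python3 -c "
from h import *
p=shot('wrist','w3')
for t in ['bin_center','bin_lip']:
    for r in finder.pinpoint(p,t)[:2]: print(t,r['point'],r['score'])
shot('scene','s3')"
```

```text
time: 5.8
position: [439.1, 130.1, 84.8]
ee_rot: [0.058, 0.953, -0.02, 0.295]
ft_force: [0.2, 0.9, 1.1]
finger_gap: 0.883
shift [ 48.9  -4.6 -62.1] turn [ 0.18 -0.59  0.04]
bin_center [459.8, 130.2, 31.5] 0.61
bin_lip [527.2, 123.5, 73.0] 0.65
```

View pics/w3.png

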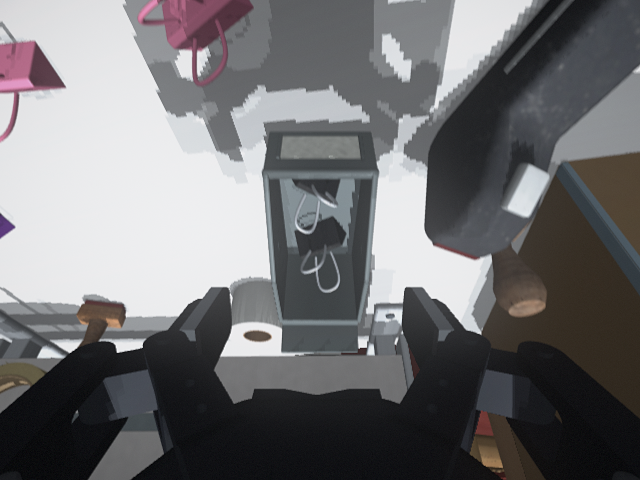

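View pics/s3.png

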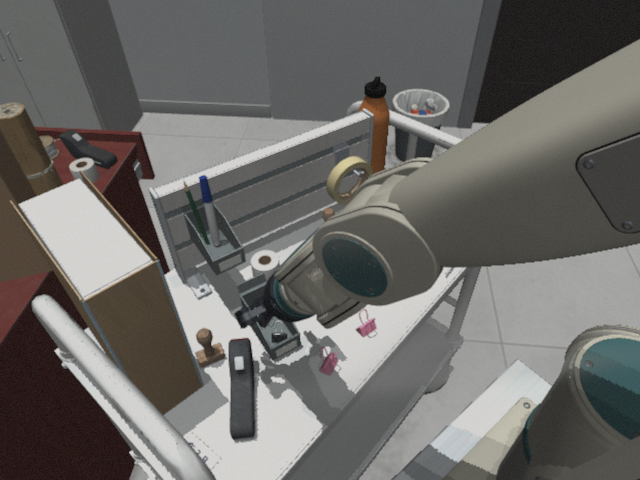

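Bin (264–378 px wide at its nose) is centred between the pads (around 215 and 420), so I go in along the tool axis.

```bash
python3 -m jog '[[[10,-1,-12],[0,0,0],0.88],[[10,-1,-12],[0,0,0],0.88],[[10,-1,-12],[0,0,0],0.88],[[10,-1,-12],[0,0,0],0.88],[[9,-1,-12],[0,0,0],0.88],[[0,0,0],[0,0,0],0.88],[[0,0,0],[0,0,0],0.88]]'
python3 -c "
from h import *
p=shot('wrist','w4')
p=shot('side','d4')"
```

```text
time: 6.58
position: [492.3, 126.3, 31.9]
ee_rot: [0.059, 0.951, -0.018, 0.302]
ft_force: [0.1, 0.7, -0.1]
finger_gap: 0.877
```

View pics/w4.png

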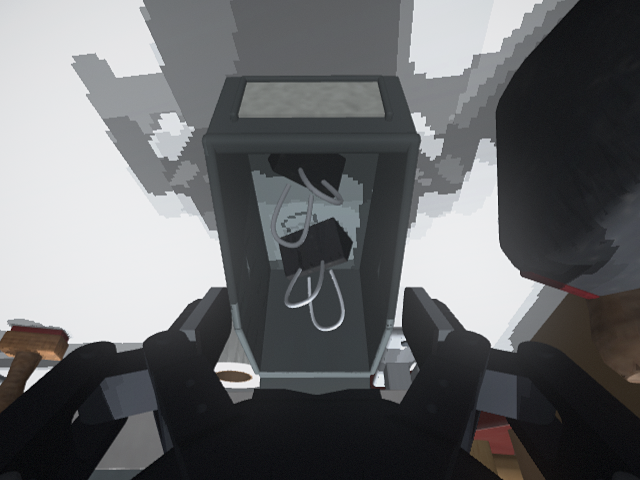

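View pics/d4.png

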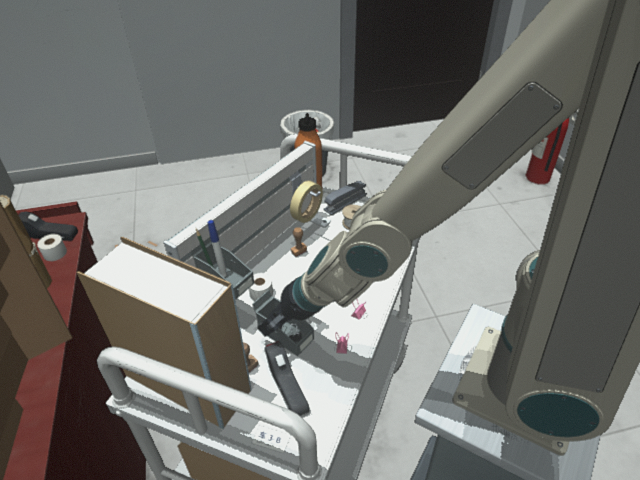

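```bash
python3 -m jog '[[[-1,-1,-5],[0,0,0],0.88],[[-1,0,-4],[0,0,0],0.88],[[0,0,0],[0,0,0],0.88],[[0,0,0],[0,0,0],0.6],[[0,0,0],[0,0,0],0.4],[[0,0,0],[0,0,0],0.3],[[0,0,0],[0,0,0],0.3],[[0,0,0],[0,0,0],0.3],[[0,0,0],[0,0,0],0.3]]' 60
```

```text
time: 7.43
position: [488.7, 125.1, 20.3]
ee_rot: [0.058, 0.952, -0.018, 0.3]
ft_force: [-0.9, 0.6, 0.9]
finger_gap: 0.652
```

```bash
cat > path.py <<'E'
import numpy as np, heapq
def box(x0,x1,z0,z1,n=.5):
    X,Z=np.meshgrid(np.arange(x0,x1+1e-6,n),np.arange(z0,z1+1e-6,n));return np.c_[X.ravel(),Z.ravel()]
d=np.array([np.sin(np.radians(15)),np.cos(np.radians(15))]);nn=np.array([d[1],-d[0]])
tip=np.array([64,77.]);L=20/ d[1]-0.5
lip=np.array([tip-d*t+nn*s for t in np.arange(0,19.5,.5) for s in(-1.5,0,1.5)])
S=np.vstack([lip,box(52,60.5,57,60),box(52,55,0,60,1),box(55,57.5,0,8,1),box(-5,52,56,60,2)[:0]])
R=[(0,4,178,214),(0,4,100,162),(24,28,0,214)]
def sd(P):
    o=np.full(len(P),1e9)
    for a,b,c,e in R:
        dx=np.maximum(a-P[:,0],P[:,0]-b);dz=np.maximum(c-P[:,1],P[:,1]-e)
        o=np.minimum(o,np.where((dx<0)&(dz<0),np.maximum(dx,dz),np.hypot(np.maximum(dx,0),np.maximum(dz,0))))
    return o.min()
def clr(tx,tz,ph): # tx,tz: position of lip tip
    c,s=np.cos(np.radians(ph)),np.sin(np.radians(ph))
    P=(S-tip);P=np.c_[P[:,0]*c+P[:,1]*s,-P[:,0]*s+P[:,1]*c]+[tx,tz]
    return sd(P)
if __name__=='__main__':
    xs=np.arange(-8,21,1.);zs=np.arange(165,192,1.);phs=np.arange(42,-1,-3.)
    C=np.array([[[clr(x,z,p) for p in phs] for z in zs] for x in xs])
    i0=(2,np.argmin(abs(zs-171)),2)
    best={i0:C[i0]};par={};q=[(-C[i0],0,i0)];N=C.shape;done=set()
    # minimax with small length cost
    cost={i0:0}
    q=[(0,i0)]
    while q:
        c0,u=heapq.heappop(q)
        if u in done: continue
        done.add(u)
        for k in np.ndindex(3,3,3):
            v=tuple(np.array(u)+k-np.array([1,1,1]))
            if min(v)<0 or any(v[i]>=N[i] for i in range(3)) or C[v]<0.05: continue
            nc=c0+(1/(C[v])**2+.02)*np.linalg.norm(np.array(k)-1)
            if nc<cost.get(v,1e18): cost[v]=nc;par[v]=u;heapq.heappush(q,(nc,v))
    for e in (len(phs)-2,len(phs)-1):
        ends=[(cost.get((i,j,e),1e18),(i,j,e)) for i in range(N[0]) for j in range(N[1]) if 4<=xs[i]<=9 and 179<=zs[j]<=186]
        c,v=min(ends);print(phs[e],c)
        if c>1e17: continue
        out=[]
        while v in par: out.append((xs[v[0]],zs[v[1]],phs[v[2]],round(C[v],1)));v=par[v]
        for o in out[::-1]: print(*o)
    print('seated',clr(7,182,0))
E
python3 path.py
```

```text
3.0 5.288593528591438
-5.0 171.0 39.0 8.3
-4.0 171.0 42.0 7.5
-3.0 171.0 42.0 6.9
-2.0 171.0 42.0 6.4
-1.0 171.0 42.0 6.0
0.0 171.0 42.0 5.8
1.0 171.0 42.0 5.5
2.0 171.0 42.0 5.0
3.0 172.0 42.0 4.7
4.0 172.0 42.0 4.7
5.0 172.0 42.0 4.2
6.0 173.0 42.0 3.9
7.0 173.0 42.0 3.9
8.0 174.0 42.0 4.0
9.0 174.0 42.0 3.7
10.0 175.0 42.0 4.0
11.0 176.0 42.0 4.0
12.0 177.0 42.0 3.7
13.0 178.0 39.0 3.5
14.0 179.0 39.0 3.6
15.0 180.0 36.0 3.9
16.0 181.0 33.0 4.1
16.0 182.0 30.0 4.2
16.0 183.0 27.0 4.1
15.0 183.0 24.0 3.8
14.0 183.0 21.0 3.5
13.0 183.0 18.0 3.1
12.0 183.0 15.0 2.6
11.0 183.0 12.0 2.2
10.0 183.0 9.0 1.8
9.0 183.0 6.0 1.4
9.0 183.0 3.0 1.1
0.0 1e+18
seated 0.0
```

```bash
cat > plan.py <<'E'
import sys
from h import *
from scipy.spatial.transform import Rotation as R
BASE=R.from_matrix([[-1,0,0],[0,1,0],[0,0,-1]])
# bin-in-tool from grasp: tool yaw -7, pitch PG; grasp TCP; bin origin world
PG=35.; TG=np.array([488.7,125.1,20.3]); YG=-7.
B0=np.array([459.5,128.5,0.])
qt=R.from_euler('z',YG,degrees=True)*R.from_euler('y',-PG,degrees=True)*BASE
PY=-4.75; F0=np.array([640.0,-26.,0.])
px=np.array([np.cos(np.radians(PY)),np.sin(np.radians(PY)),0]);py=np.array([-px[1],px[0],0])
import json,os
off=np.array([0.,0,0])
def grab_state():
    # true grasp tool rot / bin rot (bin: yaw -7 level)
    qb=R.from_euler('z',YG,degrees=True)
    rel=qb.inv()*QG            # tool in bin
    pos=qb.inv().apply(TG-B0)  # tcp in bin
    return rel,pos
QG=R.from_quat(json.load(open('qg.json'))) if os.path.exists('qg.json') else qt
def tool_for(tx,tz,ph,y):
    qb=R.from_euler('z',PY,degrees=True)*R.from_euler('y',ph,degrees=True)
    rel,pos=grab_state()
    tipw=F0+px*tx+py*y+np.array([0,0,tz])
    b=tipw-qb.apply([64,0,77])
    return b+qb.apply(pos), qb*rel
def bin_now(s):
    rel,pos=grab_state(); qb=R.from_quat(s['ee_rot'])*rel.inv()
    b=s['position']-qb.apply(pos); return b,qb
def report(s=None):
    s=s or get_state();b,qb=bin_now(s);t=b+qb.apply([64,0,77])
    d=t-F0;e=qb.as_euler('ZYX',degrees=True)
    print('tip: in %.1f y %.1f z %.1f | yaw %.1f pitch %.1f roll %.1f'%(d@px,d@py,t[2],*e),'tipw',t.round(1),'F',np.round(s['ft_force'],1),'t',s['time'])
if __name__=='__main__':
    np.set_printoptions(suppress=True)
    report()
    a=list(map(float,sys.argv[1:]))
    if a:
        s=get_state();p,q=tool_for(*a)
        print('shift',(p-s['position']).round(1),'turn',(q*R.from_quat(s['ee_rot']).inv()).as_rotvec(degrees=True).round(2))
E
python3 - <<'E'
import json
from plant import get_state
json.dump(list(map(float,get_state()['ee_rot'])),open('qg.json','w'))
E
python3 plan.py -40 171 38 60
python3 -m jog '[[[0,0,15],[0,0,0],0.3],[[0,0,25],[0,0,0],0.3],[[-2,0,25],[0,0,0],0.3],[[-5,0,25],[0,0,0],0.3],[[-5,0,25],[0,0,0],0.3],[[-5,0,25],[0,0,0],0.3],[[-5,0,15],[0,0,0],0.3],[[0,0,0],[0,0,0],0.3],[[0,0,0],[0,0,0],0.3]]'
python3 - <<'E'
from h import *
import plan
np.set_printoptions(precision=1,suppress=True)
plan.report()
for n in('scene','side','wrist'):
  p=shot(n,n+'5')
  for t in['bin_center','bin_lip']:
    for r in finder.pinpoint(p,t)[:2]: print(n,t,np.array(r['point']),round(r['score'],2))
b,q=plan.bin_now(get_state());print(b+q.apply([0,0,30]))
E
```

```text
tip: in -128.7 y 136.5 z 77.0 | yaw -7.0 pitch 0.0 roll 0.0 tipw [523.  120.7  77. ] F [-0.9  0.6  0.9] t 7.4333
shift [ 54.5 -82.6 127.4] turn [ 3.89 37.8   2.17]
time: 8.18
position: [466.9, 125.2, 175.7]
ee_rot: [0.058, 0.952, -0.018, 0.3]
ft_force: [0.0, -1.3, -2.6]
finger_gap: 0.648
tip: in -150.6 y 134.7 z 232.4 | yaw -7.0 pitch -0.1 roll 0.0 tipw [501.1 120.7 232.4] F [ 0.  -1.3 -2.6] t 8.1833
scene bin_center [437.6 127.6 185.5] 0.64
scene bin_lip [500.3 123.6 229.5] 0.91
scene bin_lip [595.4 138.  109.5] 0.55
side bin_center [434.1 129.2 181.3] 0.83
side bin_lip [498.8 125.1 231. ] 0.93
side bin_lip [480.7 237.3  -2.3] 0.62
wrist bin_center [436.7 129.4 182.9] 0.68
[437.3 128.3 184.1]
```

View pics/scene5.png

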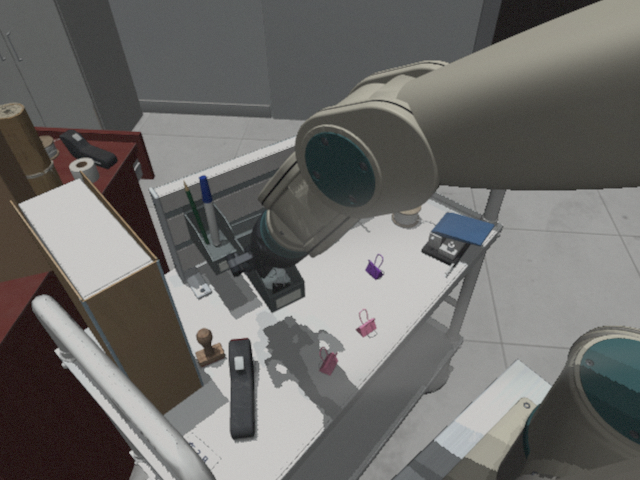

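View pics/wrist5.png

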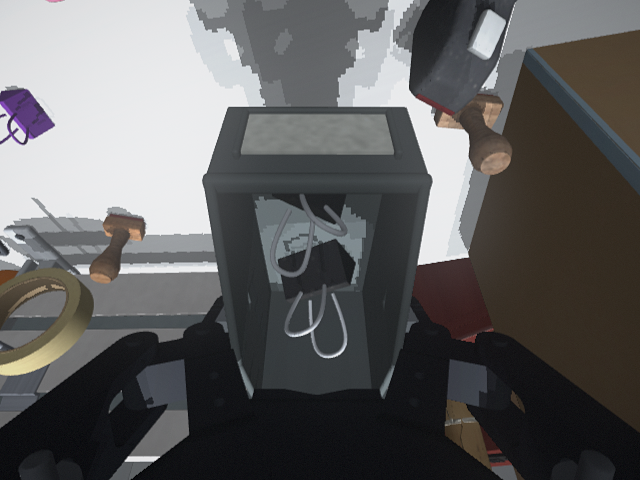

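Bin is held level with both clips inside. The camera points agree with my bin model within 2–4 mm. Next: tip the nose up and move in front of the groove.

```bash
python3 plan.py -40 171 38 60
```

```text
tip: in -150.8 y 134.5 z 231.0 | yaw -7.0 pitch 0.1 roll -0.0 tipw [500.9 120.5 231. ] F [ 0.7  0.4 -2.1] t 8.6333
shift [ 76.7 -82.5 -26.7] turn [ 3.92 37.72  2.17]
```

```bash
python3 -m jog '[[[0,-14,0],[0.65,6.3,0.36],0.3],[[0,-14,0],[0.65,6.3,0.36],0.3],[[5,-14,0],[0.65,6.3,0.36],0.3],[[10,-14,0],[0.65,6.3,0.36],0.3],[[12,-14,0],[0.65,6.3,0.36],0.3],[[12,-12,0],[0.65,6.3,0.36],0.3],[[15,0,-9],[0,0,0],0.3],[[15,0,-9],[0,0,0],0.3],[[8,0,-9],[0,0,0],0.3],[[0,0,0],[0,0,0],0.3],[[0,0,0],[0,0,0],0.3]]'
python3 - <<'E'
from h import *
import plan
np.set_printoptions(precision=1,suppress=True)
plan.report()
for n in('scene','side','wrist'):
  p=shot(n,n+'6')
  for t in['bin_center','bin_lip','groove','other_center']:
    for r in finder.pinpoint(p,t)[:2]: print(n,t,np.array(r['point']),round(r['score'],2))
b,q=plan.bin_now(get_state());print(b+q.apply([0,0,30]))
E
python3 plan.py -10 171 38 60
```

```text
time: 9.55
position: [542.6, 43.2, 147.3]
ee_rot: [0.042, 0.999, 0.001, -0.028]
ft_force: [0.4, 0.9, -1.5]
finger_gap: 0.651
tip: in -40.5 y 60.7 z 170.5 | yaw -4.8 pitch 38.1 roll -0.0 tipw [604.6  37.9 170.5] F [ 0.4  0.9 -1.5] t 9.55
scene bin_center [527.3  44.9 173.2] 0.87
scene bin_center [481.6 238.1  -1.2] 0.56
scene bin_lip [606.5  35.4 167.5] 0.91
scene other_center [598.  139.6 134.8] 0.62
side bin_center [525.2  44.4 174.4] 0.97
side bin_lip [641.2 -27.9  -0.2] 0.32
side bin_lip [596.3 140.9 133.1] 0.29
side groove [638.  -23.6 178.6] 0.58
side other_center [597.4 140.8 135.1] 0.89
wrist bin_center [528.   43.9 171. ] 0.74
[526.6  44.3 174. ]
tip: in -39.5 y 60.6 z 171.7 | yaw -4.8 pitch 38.0 roll 0.0 tipw [605.7  37.7 171.7] F [ 0.3 -0.2 -2.2] t 10.3
shift [29.3 -3.1 -0.7] turn [-0.    0.01  0.01]
```

View pics/scene6.png

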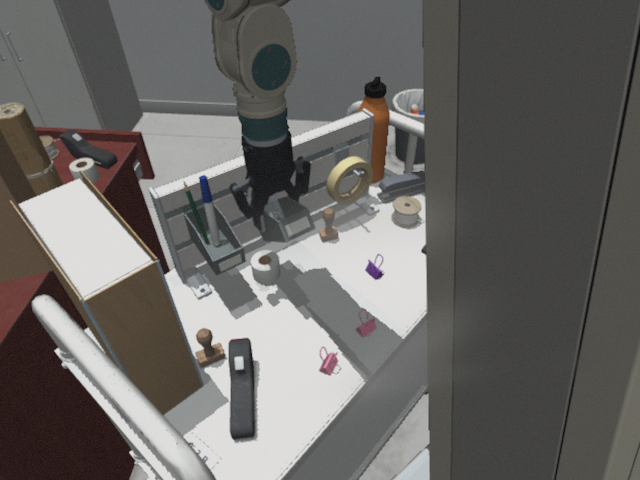

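View pics/side6.png

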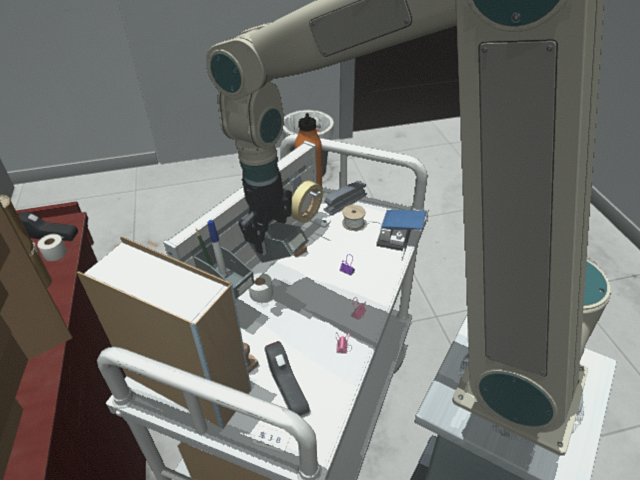

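View pics/wrist6.png

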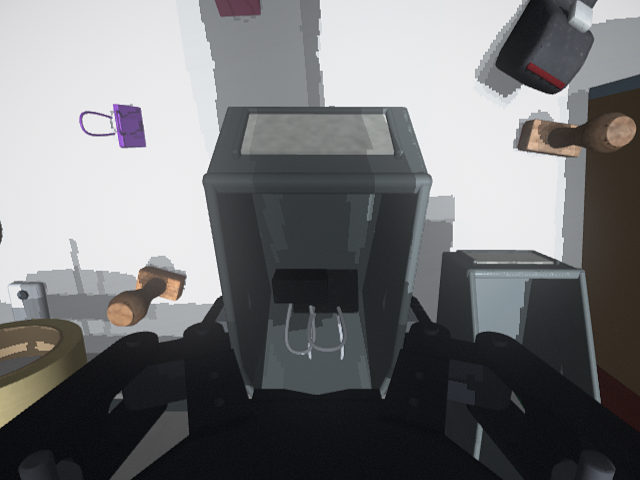

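```bash
python3 -m jog '[[[10,-1,0],[0,0,0],0.3],[[10,-1,0],[0,0,0],0.3],[[9,-1,0],[0,0,0],0.3],[[0,0,0],[0,0,0],0.3],[[0,0,0],[0,0,0],0.3]]'
python3 - <<'E'
from h import *
import plan
plan.report()
for n in('scene','side'):
  p=shot(n,n+'7')
  u={'scene':(190,120,130,150),'side':(190,150,130,150)}[n]
  im=p['pixels'][u[1]:u[1]+u[3],u[0]:u[0]+u[2],::-1];cv2.imwrite('pics/%s7c.png'%n,cv2.resize(im,None,fx=4,fy=4,interpolation=cv2.INTER_CUBIC))
E
python3 plan.py 6 173.5 38 60
```

```text
time: 10.72
position: [573.8, 39.9, 148.2]
ee_rot: [0.042, 0.999, 0.001, -0.026]
ft_force: [0.4, 0.2, -1.7]
finger_gap: 0.646
tip: in -9.3 y 59.9 z 171.6 | yaw -4.8 pitch 38.0 roll 0.0 tipw [635.7  34.5 171.6] F [ 0.4  0.2 -1.7] t 10.7167
tip: in -10.4 y 60.0 z 171.4 | yaw -4.8 pitch 38.0 roll 0.0 tipw [634.6  34.7 171.4] F [ 0.1  0.2 -1.1] t 10.8167
shift [16.4 -1.4  2.1] turn [-0.01 -0.04  0.01]
```

View pics/scene7c.png

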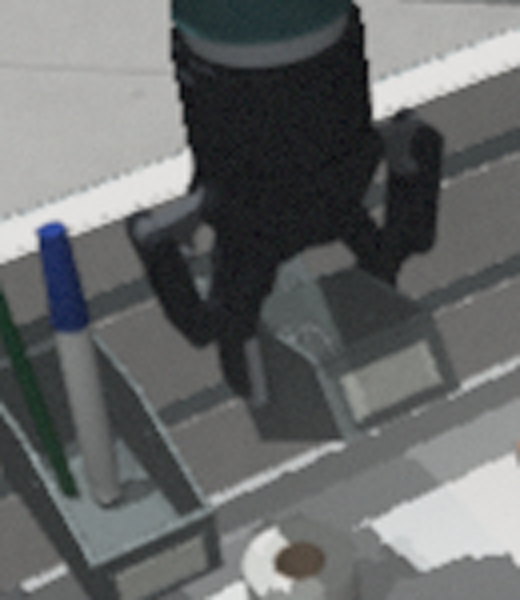

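View pics/side7c.png

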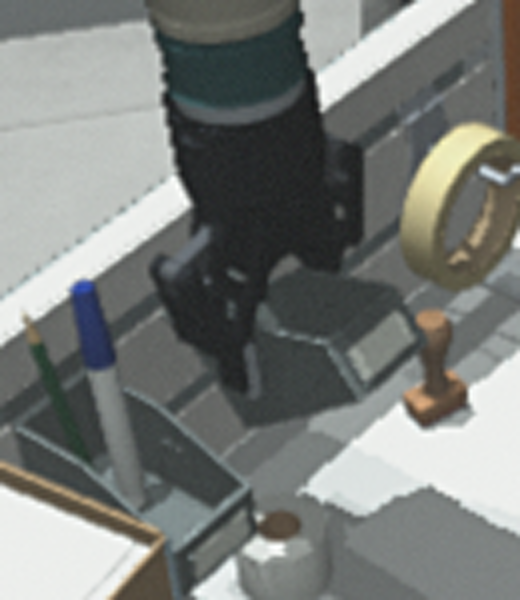

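```bash
python3 -m jog '[[[4,0,0],[0,0,0],0.3],[[4,-0.5,0],[0,0,0],0.3],[[4,-0.5,1],[0,0,0],0.3],[[4,-0.4,1],[0,0,0],0.3],[[0,0,0],[0,0,0],0.3],[[0,0,0],[0,0,0],0.3]]'; python3 plan.py 12 177.5 38 60
```

```text
time: 11.32
position: [589.2, 38.6, 150.5]
ee_rot: [0.042, 0.999, 0.001, -0.026]
ft_force: [0.6, -1.0, -1.8]
finger_gap: 0.653
tip: in 6.2 y 60.0 z 173.9 | yaw -4.8 pitch 38.0 roll 0.0 tipw [651.1  33.2 173.9] F [ 0.6 -1.  -1.8] t 11.3167
shift [ 5.8 -0.5  3.6] turn [-0.    0.04  0.02]
```

```bash
python3 -m jog '[[[3,-0.3,1.8],[0,0,0],0.3],[[3,-0.3,1.8],[0,0,0],0.3],[[0,0,0],[0,0,0],0.3],[[0,0,0],[0,0,0],0.3]]'; python3 plan.py 15 180.5 35 60
python3 - <<'E'
import plan
from h import *
for w in [(12,177.5,38),(15,180.5,35),(16,182.5,30),(15,183.5,24),(13,183.5,18),(11,183.5,12),(9,183.5,6),(8.5,183.5,3)]:
  p,q=plan.tool_for(*w,60)
  if w[0]!=12 or w[2]<38: print(w,(p-p0).round(1),(q*q0.inv()).as_rotvec(degrees=True).round(2))
  p0,q0=p,q
E
```

```text
time: 11.65
position: [595.2, 38.0, 154.2]
ee_rot: [0.042, 0.999, 0.001, -0.026]
ft_force: [0.4, -0.1, -2.5]
finger_gap: 0.652
tip: in 12.2 y 59.9 z 177.6 | yaw -4.8 pitch 37.9 roll 0.0 tipw [657.1  32.7 177.6] F [ 0.4 -0.1 -2.5] t 11.65
shift [ 4.1 -0.2 -0.3] turn [-0.25 -2.94  0.01]
(15, 180.5, 35) [ 4.3 -0.4 -0.2] [-0.25 -2.99 -0.  ]
(16, 182.5, 30) [ 3.5 -0.3 -3.2] [-0.41 -4.98 -0.  ]
(15, 183.5, 24) [ 2.6 -0.2 -4.9] [-0.5  -5.98 -0.  ]
(13, 183.5, 18) [ 2.2 -0.2 -5.5] [-0.5  -5.98 -0.  ]
(11, 183.5, 12) [ 2.8 -0.2 -5. ] [-0.5  -5.98 -0.  ]
(9, 183.5, 6) [ 3.3 -0.3 -4.5] [-0.5  -5.98 -0.  ]
(8.5, 183.5, 3) [ 2.3 -0.2 -2. ] [-0.25 -2.99  0.  ]
```

```bash
python3 -m jog '[[[4.2,-0.4,-0.3],[-0.25,-3,0],0.3],[[3.5,-0.3,-3.2],[-0.4,-5,0],0.3],[[0,0,0],[0,0,0],0.3],[[0,0,0],[0,0,0],0.3]]'; python3 plan.py 15 183.5 24 60
```

```text
time: 11.98
position: [600.2, 37.6, 149.7]
ee_rot: [0.042, 0.998, -0.002, 0.042]
ft_force: [0.8, -0.1, -1.6]
finger_gap: 0.645
tip: in 13.5 y 59.8 z 181.3 | yaw -4.7 pitch 30.2 roll 0.0 tipw [658.4  32.5 181.3] F [ 0.8 -0.1 -1.6] t 11.9833
shift [ 5.3 -0.3 -3.9] turn [-0.53 -6.16  0.  ]
```

```bash
python3 -m jog '[[[1,-0.1,0],[0,0,0],0.3],[[0,0,0],[0,0,0],0.3]]'; python3 plan.py 15 183.5 24 60
```

```text
time: 12.15
position: [605.0, 37.1, 151.3]
ee_rot: [0.042, 0.998, -0.002, 0.044]
ft_force: [0.2, -1.0, -1.5]
finger_gap: 0.644
tip: in 18.2 y 59.8 z 183.2 | yaw -4.8 pitch 29.9 roll 0.0 tipw [663.1  32.1 183.2] F [ 0.2 -1.  -1.5] t 12.15
shift [ 0.4  0.1 -5.5] turn [-0.51 -5.87  0.02]
```

```bash
python3 -m jog '[[[1.5,-0.1,-5],[-0.5,-6,0],0.3],[[0,0,0],[0,0,0],0.3],[[2.2,-0.2,-5.5],[-0.5,-6,0],0.3],[[0,0,0],[0,0,0],0.3],[[0,0,0],[0,0,0],0.3],[[0,0,0],[0,0,0],0.3]]'; python3 plan.py 11 183.5 12 60; python3 -c "
from h import *
shot('side','d8');shot('scene','s8')"
```

```text
time: 12.65
position: [609.3, 36.8, 141.7]
ee_rot: [0.041, 0.988, -0.006, 0.148]
ft_force: [1.3, 0.3, -1.6]
finger_gap: 0.647
tip: in 14.5 y 59.8 z 185.0 | yaw -4.8 pitch 17.9 roll 0.0 tipw [659.4  32.4 185. ] F [ 1.3  0.3 -1.6] t 12.65
shift [ 1.2  0.  -6.4] turn [-0.51 -5.86  0.01]
```

View pics/d8.png

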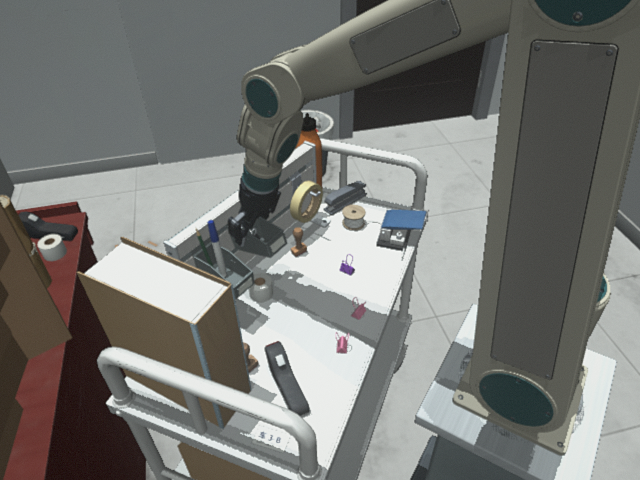

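```bash
python3 -m jog '[[[1.5,0,-6],[-0.5,-6,0],0.3],[[0,0,0],[0,0,0],0.3],[[0,0,0],[0,0,0],0.3],[[0,0,0],[0,0,0],0.3]]'; python3 plan.py 9 183.5 6 60
```

```text
time: 13.08
position: [609.6, 36.9, 134.9]
ee_rot: [0.041, 0.979, -0.008, 0.199]
ft_force: [0.1, 0.7, -1.0]
finger_gap: 0.649
tip: in 10.2 y 60.0 z 183.2 | yaw -4.8 pitch 12.0 roll 0.0 tipw [655.1  32.9 183.2] F [ 0.1  0.7 -1. ] t 13.0833
shift [ 4.1 -0.3 -4.2] turn [-0.52 -5.97  0.  ]
```

```bash
python3 -m jog '[[[3.6,-0.3,-4.4],[-0.5,-6,0],0.3],[[0,0,0],[0,0,0],0.3],[[0,0,0],[0,0,0],0.3],[[0,0,0],[0,0,0],0.3]]'; python3 plan.py 8.5 183 3 60
```

```text
time: 13.42
position: [615.5, 36.5, 132.5]
ee_rot: [0.041, 0.967, -0.01, 0.252]
ft_force: [-4.1, 0.4, 0.3]
finger_gap: 0.643
tip: in 10.5 y 60.0 z 185.4 | yaw -4.8 pitch 5.8 roll 0.0 tipw [655.4  32.9 185.4] F [-4.1  0.4  0.3] t 13.4167
shift [ 0.6 -0.1 -4.3] turn [-0.26 -2.77  0.02]
```

```bash
python3 -m jog '[[[-1,0,-1],[0,0,0],0.3],[[0,0,-1.5],[-0.15,-2,0],0.3],[[0,0,0],[0,0,0],0.3],[[0,0,0],[0,0,0],0.3]]'; python3 plan.py 8.5 183 3 60
python3 - <<'E'
from h import *
for n in('scene','side','wrist'):
  p=shot(n,n+'9')
  for t in['bin_center','bin_lip','other_center']:
    for r in finder.pinpoint(p,t)[:2]: print(n,t,np.round(r['point'],1),round(r['score'],2))
E
```

```text
time: 13.75
position: [613.5, 36.5, 128.7]
ee_rot: [0.04, 0.962, -0.011, 0.269]
ft_force: [-0.6, 0.7, -1.3]
finger_gap: 0.646
tip: in 6.6 y 59.9 z 183.0 | yaw -4.8 pitch 3.8 roll 0.0 tipw [651.5  33.1 183. ] F [-0.6  0.7 -1.3] t 13.75
shift [ 2.6 -0.1 -0.5] turn [-0.1  -0.74  0.01]
scene bin_center [586.3  38.5 139.4] 0.66
scene bin_center [572.8 -99.5   3.8] 0.35
scene bin_lip [655.6  33.4 183.3] 0.93
scene other_center [593.7 141.1 132.9] 0.65
side bin_center [585.2  40.  140.1] 0.84
side bin_lip [652.4  33.5 185.1] 0.56
side other_center [597.  141.1 135.3] 0.76
wrist bin_lip [594.8 142.  101.1] 0.41
wrist other_center [596.3 142.3 135.7] 0.97
wrist other_center [594.3 145.1 105.5] 0.49
```

View pics/wrist9.png

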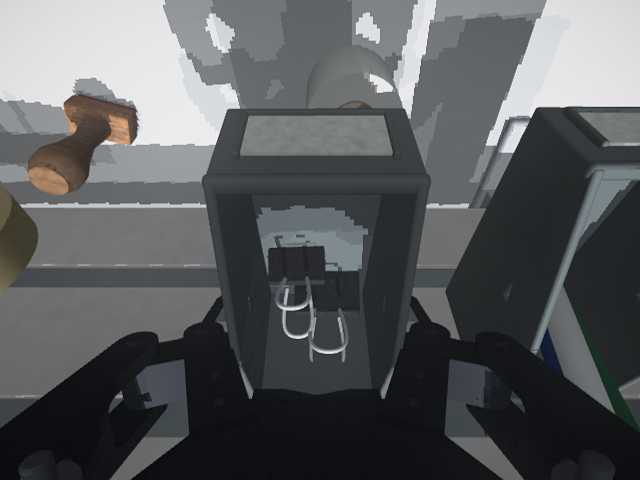

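View pics/side9.png

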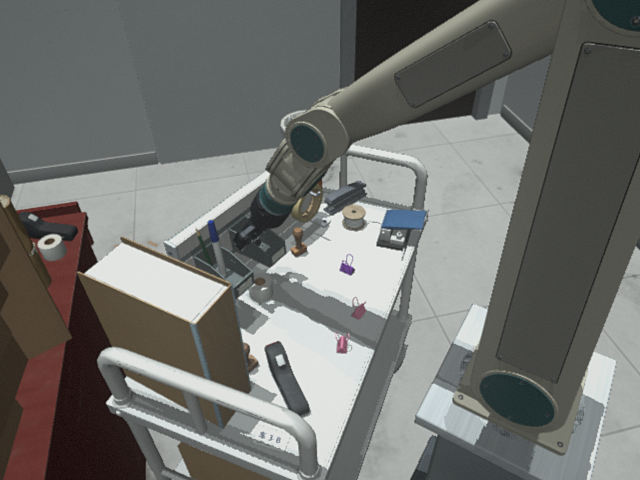

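```bash
python3 -m jog '[[[1,0,-1],[-0.1,-1.5,0],0.3],[[0.5,0,-0.5],[-0.1,-1.2,0],0.3],[[0,0,0],[0,0,0],0.3],[[0,0,0],[0,0,0],0.3]]'; python3 plan.py 7 182 0 60
```

```text
time: 14.68
position: [614.8, 36.4, 126.9]
ee_rot: [0.04, 0.955, -0.012, 0.292]
ft_force: [9.2, -0.2, -5.8]
finger_gap: 0.652
tip: in 5.3 y 59.9 z 183.1 | yaw -4.8 pitch 0.9 roll 0.1 tipw [650.2  33.2 183.1] F [ 9.2 -0.2 -5.8] t 14.6833
shift [ 2.6 -0.1 -1.6] turn [-0.14 -0.92  0.02]
```

```bash
python3 -m jog '[[[1,0,0],[0,0,0],0.3],[[0.5,0,-0.5],[0,0,0],0.3],[[0,0,0],[0,0,0],0.3]]'; python3 plan.py 7 182 0 60
```

```text
time: 14.93
position: [614.5, 36.6, 125.3]
ee_rot: [0.04, 0.956, -0.012, 0.291]
ft_force: [1.9, 0.2, -0.9]
finger_gap: 0.65
tip: in 5.2 y 60.0 z 181.3 | yaw -4.8 pitch 1.1 roll 0.1 tipw [650.1  33.4 181.3] F [ 1.9  0.2 -0.9] t 14.9333
shift [ 2.9 -0.3 -0. ] turn [-0.15 -1.12  0.  ]
```

```bash
python3 -m jog '[[[0,0,0],[0,0,0],0.68],[[0,0,0],[0,0,0],0.72],[[0,0,0],[0,0,0],0.78],[[0,0,0],[0,0,0],0.85],[[0,0,0],[0,0,0],0.85],[[0,0,0],[0,0,0],0.85]]'
python3 - <<'E'
from h import *
for n in('scene','side','wrist'):
  p=shot(n,n+'10')
  for t in['bin_center','bin_lip']:
    for r in finder.pinpoint(p,t)[:2]: print(n,t,np.round(r['point'],1),round(r['score'],2))
E
```

```text
time: 15.43
position: [614.1, 36.7, 124.9]
ee_rot: [0.04, 0.956, -0.012, 0.29]
ft_force: [-0.2, 0.0, -0.3]
finger_gap: 0.854
scene bin_center [588.7  39.6 136.2] 0.64
scene bin_lip [648.7  34.4 178.2] 0.61
scene bin_lip [589.9  39.1 104.1] 0.22
side bin_center [586.7  40.3 133.8] 0.87
side bin_center [651.2  37.3 182.6] 0.65
```

View pics/wrist10.png

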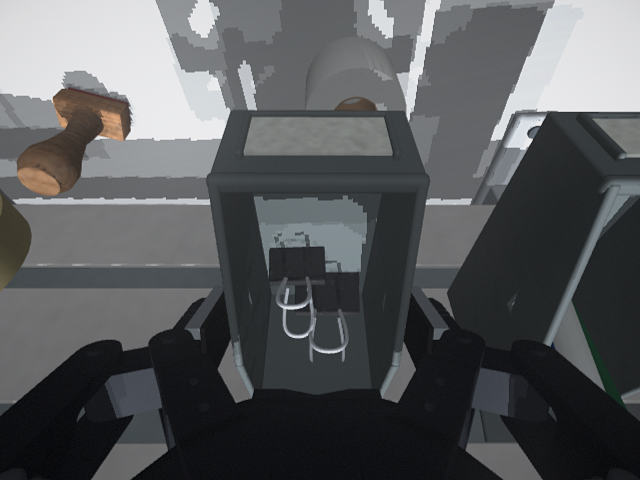

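View pics/side10.png

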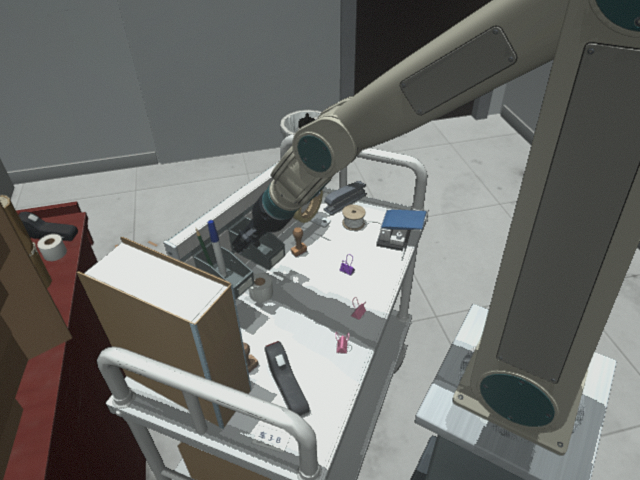

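```bash
python3 -m jog '[[[-9,1,14],[0,0,0],0.85],[[-11,1,17],[0,0,0],0.85],[[-11,1,17],[0,0,0],0.85],[[-11,1,17],[0,0,0],0.6],[[-11,1,17],[0,0,0],0.3],[[0,0,5],[0,0,0],0],[[0,0,0],[0,0,0],0],[[0,0,0],[0,0,0],0]]'
cat > push.py <<'E'
import sys
from h import *
import plan
from plan import R,F0,px,py,BASE,PY
a=list(map(float,sys.argv[1:])) # in, y, z, lean
s=get_state();d=s['position']-F0
print('now in %.1f y %.1f z %.1f'%(d@px,d@py,s['position'][2]),'Fpanel',round(s['ft_force']@px,1),round(s['ft_force']@py,1),round(s['ft_force'][2],1),s['time'],s['finger_gap'])
if a:
    q=R.from_euler('z',PY,degrees=True)*R.from_euler('x',a[3],degrees=True)*R.from_euler('y',-35,degrees=True)*BASE
    t=F0+px*a[0]+py*a[1]+[0,0,a[2]]
    print('shift',(t-s['position']).round(1),'turn',(q*R.from_quat(s['ee_rot']).inv()).as_rotvec(degrees=True).round(2))
E
python3 push.py -25 0 215 10
python3 push.py -25 0 140 10
python3 - <<'E'
from h import *
for n in('scene','side','wrist'):
  p=shot(n,n+'11')
  for t in['bin_center','bin_lip','other_center','tape_hook','bin','other_bin']:
    for r in finder.pinpoint(p,t)[:2]: print(n,t,np.round(r['point'],1),round(r['score'],2))
E
```

```text
time: 16.55
position: [561.7, 41.6, 212.1]
ee_rot: [0.04, 0.956, -0.012, 0.291]
ft_force: [-0.1, -0.4, 0.1]
finger_gap: 0.139
now in -83.6 y 60.9 z 212.1 Fpanel -0.1 -0.4 0.1 16.55 0.13850055272410094
shift [ 53.4 -65.5   2.9] turn [ 9.81 -1.97 -0.07]
now in -83.6 y 60.9 z 212.1 Fpanel -0.1 -0.4 0.1 16.55 0.13850055272410094
shift [ 53.4 -65.5 -72.1] turn [ 9.81 -1.97 -0.07]
scene bin_center [588.5  36.7 136.1] 0.67
scene bin_lip [651.2  35.4 180.8] 0.6
scene other_center [595.6 141.6 133.2] 0.75
scene tape_hook [ 570.  -171.1  112.4] 0.77
scene bin [589.8  38.7 107. ] 0.94
scene bin [573.2  61.5  -2.8] 0.74
scene other_bin [597.8 140.7 108. ] 0.81
scene other_bin [572.4  63.4  -0.7] 0.32
side bin_center [587.   39.3 134.7] 0.65
side bin_lip [653.5  35.  182.5] 0.56
side other_center [600.3 140.5 134.1] 0.93
side tape_hook [ 573.7 -172.2  106.4] 0.8
side bin [586.8  37.7 104.7] 0.9
side other_bin [594.8 140.9 105.5] 0.72
wrist bin_center [587.2  39.5 133.6] 0.94
wrist bin_lip [578.2  59.9  -2. ] 0.4
wrist other_center [595.1 144.  139. ] 0.7
wrist tape_hook [ 570.6 -171.3  106.3] 0.67
wrist bin [586.3  39.6 106.7] 0.8
wrist other_bin [594.5 141.  103.1] 0.72
```

View pics/wrist11.png

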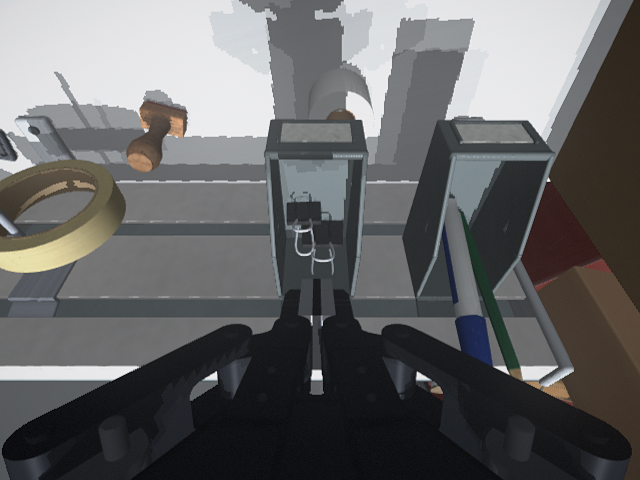

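View pics/side11.png

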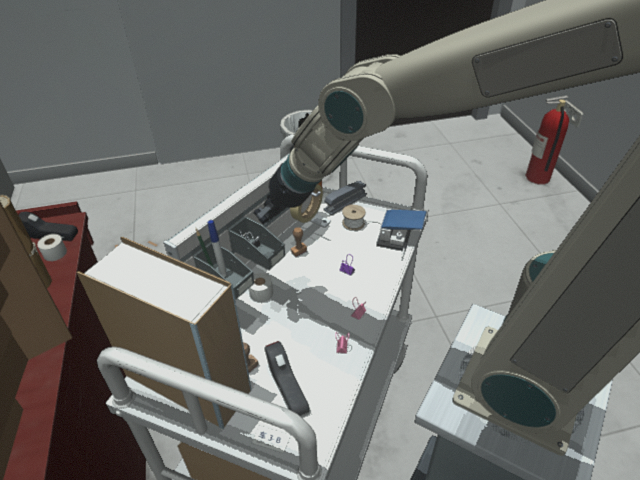

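View pics/scene11.png

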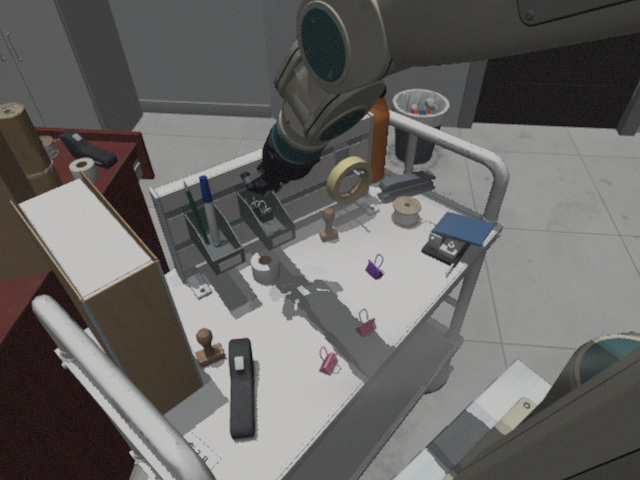

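```bash
python3 - <<'E'
from h import *
from plan import F0,px,py
w=eyes.get_image('side');p=eyes.get_image('scene')
def tri(a,b):
  o1,d1=ray(w,a);o2,d2=ray(p,b)
  t=np.linalg.lstsq(np.c_[d1,-d2],o2-o1,rcond=None)[0];x=(o1+d1*t[0]+o2+d2*t[1])/2
  d=x-F0;print(x.round(),'in %.0f y %.0f z %.0f'%(d@px,d@py,x[2]),np.linalg.norm(o1+d1*t[0]-o2-d2*t[1]).round(1))
tri((211.5,222),(204.5,178)) # marker top
tri((219,262),(213,245)) # marker base approx
s=get_state();print(s['joint_positions'].round(2))
for z in (150,170,190): print(z,proj(p,F0+px*-45+py*-150+[0,0,z]),proj(w,F0+px*-45+py*-150+[0,0,z]))
E
python3 push.py -25 4 215 20
python3 push.py -25 4 140 20
```

```text
[619. 125. 243.] in -33 y 149 z 243 0.4
[594. 146. 144.] in -60 y 168 z 144 30.6
[-0.02 -0.17 -0.69  0.46 -0.03  0.05]
150 [[354.61720557 164.91981476]] [[309.77986619 187.82564082]]
170 [[354.99674668 156.57208229]] [[309.53700738 180.99517024]]
190 [[355.38777635 147.97166741]] [[309.28885637 174.01585521]]
now in -84.0 y 60.9 z 212.0 Fpanel -0.3 -0.9 -0.0 17.7 0.0009335588108788206
shift [ 54.1 -61.6   3. ] turn [19.77 -2.84 -0.19]
now in -84.0 y 60.9 z 212.0 Fpanel -0.3 -0.9 -0.0 17.7 0.0009335588108788206
shift [ 54.1 -61.6 -72. ] turn [19.77 -2.84 -0.19]
```

```bash
python3 -m jog '[[[0,-15,3],[5,-0.7,0],0],[[0,-15,0],[5,-0.7,0],0],[[0,-16,0],[5,-0.7,0],0],[[14,-16,0],[4.8,-0.7,0],0],[[20,0,-5],[0,0,0],0],[[20,0,-15],[0,0,0],0],[[0,0,-25],[0,0,0],0],[[0,0,-20],[0,0,0],0],[[0,0,0],[0,0,0],0],[[0,0,0],[0,0,0],0]]'
python3 push.py -25 4 140 20
python3 - <<'E'
from h import *
for n in('scene','side','wrist'): shot(n,n+'12')
E
```

```text
time: 18.53
position: [614.1, -19.9, 148.3]
ee_rot: [0.09, 0.937, 0.154, 0.301]
ft_force: [-0.7, -0.5, 0.5]
finger_gap: -0.0
now in -26.4 y 3.9 z 148.3 Fpanel -0.6 -0.6 0.5 18.5333 -0.00022098380407865902
shift [ 1.4 -0.  -8.3] turn [-0.1 -0.2 -0.2]
```

View pics/wrist12.png

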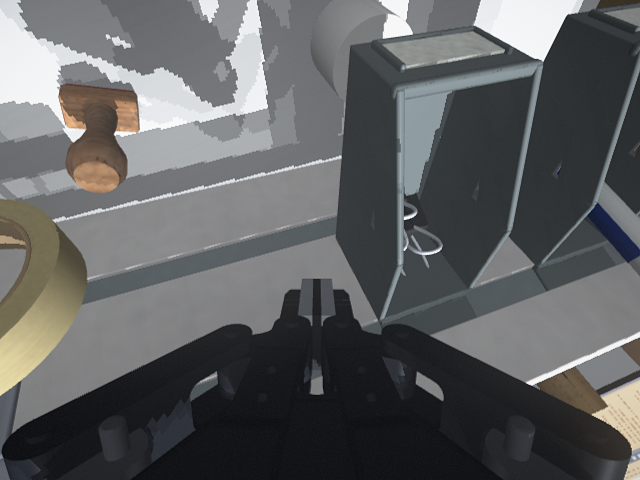

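View pics/scene12.png

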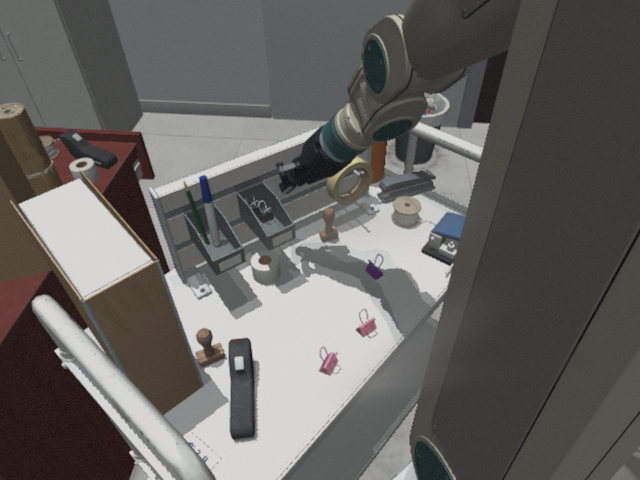

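```bash
python3 -m jog '[[[1,0,-7],[0,0,0],0],[[0.3,4,0],[0,0,0],0],[[0.3,4,0],[0,0,0],0],[[0.3,4,0],[0,0,0],0],[[0.3,4,0],[0,0,0],0],[[0.2,2,0],[0,0,0],0]]'
python3 push.py
python3 -m jog '[[[0.2,2,0],[0,0,0],0],[[0.2,2,0],[0,0,0],0],[[0.2,2,0],[0,0,0],0]]';python3 push.py
```

```text
time: 19.18
position: [617.7, -1.7, 143.2]
ee_rot: [0.089, 0.936, 0.154, 0.303]
ft_force: [-0.7, -0.7, -0.1]
finger_gap: -0.004
now in -24.2 y 22.4 z 143.2 Fpanel -0.6 -0.8 -0.1 19.1833 -0.003785619628842767
time: 19.43
position: [618.4, 3.6, 143.1]
ee_rot: [0.09, 0.936, 0.154, 0.303]
ft_force: [-0.6, -0.9, 0.1]
finger_gap: 0.003
now in -24.0 y 27.7 z 143.1 Fpanel -0.6 -0.9 0.1 19.4333 0.002874088486952293
```

```bash
python3 -m jog '[[[0.2,2,0],[0,0,0],0],[[0.2,2,0],[0,0,0],0],[[0.2,2,0],[0,0,0],0],[[0.2,2,0],[0,0,0],0]]';python3 push.py
python3 - <<'E'
from h import *
from plan import F0,px,py
for n in('scene','side'):
  p=shot(n,n+'13')
  for t in['bin_center']:
    for r in finder.pinpoint(p,t)[:1]: print(n,t,np.round(r['point'],1),round(r['score'],2),((r['point']-F0)@py).round(1))
E
```

```text
time: 19.77
position: [619.1, 11.7, 143.0]
ee_rot: [0.09, 0.936, 0.154, 0.302]
ft_force: [-0.6, -1.6, 0.0]
finger_gap: -0.001
now in -23.9 y 35.9 z 143.0 Fpanel -0.4 -1.7 0.0 19.7667 -0.0006734282289548936
scene bin_center [588.7  50.7 138.1] 0.84 72.2
side bin_center [589.2  52.8 134.7] 0.83 74.3
```

```bash
python3 -m jog '[[[0.25,3,0],[0,0,0],0],[[0.25,3,0],[0,0,0],0],[[0.25,3,0],[0,0,0],0],[[0.25,3,0],[0,0,0],0],[[0.25,3,0],[0,0,0],0],[[0.25,3,0],[0,0,0],0],[[0.25,3,0],[0,0,0],0]]';python3 push.py
python3 - <<'E'
from h import *
from plan import F0,px,py
for n in('scene','side','wrist'):
  p=shot(n,n+'14')
  for t in['bin_center','other_center']:
    for r in finder.pinpoint(p,t)[:1]: print(n,t,np.round(r['point'],1),round(r['score'],2),((r['point']-F0)@py).round(1))
E
```

```text
time: 20.55
position: [620.9, 33.0, 143.0]
ee_rot: [0.09, 0.936, 0.154, 0.302]
ft_force: [-0.4, -0.9, 1.1]
finger_gap: 0.002
now in -24.0 y 57.3 z 143.0 Fpanel -0.3 -0.9 1.1 20.55 0.0019591386073787524
scene bin_center [591.1  72.6 137.3] 0.57 94.2
scene other_center [594.1 141.2 134. ] 0.68 162.8
side bin_center [591.9  75.7 133.5] 0.96 97.4
side other_center [597.7 143.2 134.5] 0.59 165.1
wrist bin_center [589.7  74.2 135.1] 0.91 95.7
wrist other_center [597.5 142.2 136.3] 0.71 164.1
```

View pics/wrist14.png

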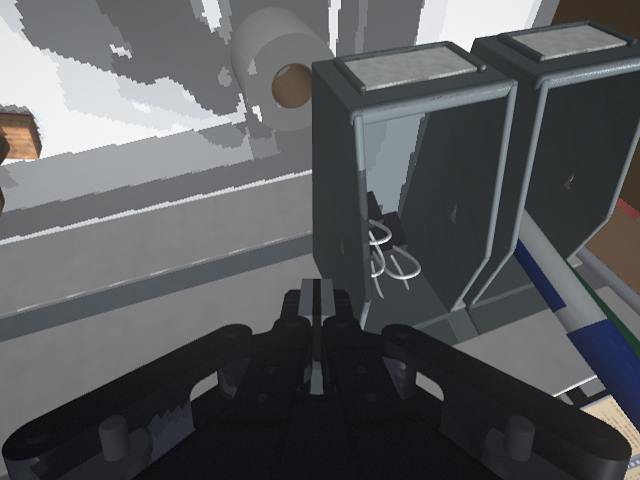

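Run:
```python
from h import *
from plan import R,F0,px,py
p=eyes.get_image('wrist');s=get_state();q=R.from_quat(s['ee_rot'])
for z in(-60,-75,-90,-105,-120):
  X=[s['position']+q.apply([0,w,z]) for w in(-50,50,60,70)]
  for w in(50,60,70):
    v=s['position']+q.apply([0,w,z]);d=v-F0;print(z,w,proj(p,v)[0].round(),'in %.0f y %.0f z %.0f'%(d@px,d@py,v[2]))
```

```text
-60 50 [483. 382.] in -59 y 87 z 206
-60 60 [516. 382.] in -59 y 96 z 210
-60 70 [550. 382.] in -59 y 106 z 213
-75 50 [511. 422.] in -67 y 83 z 218
-75 60 [550. 422.] in -67 y 92 z 221
-75 70 [590. 422.] in -67 y 101 z 225
-90 50 [551. 479.] in -76 y 78 z 229
-90 60 [598. 479.] in -76 y 88 z 233
-90 70 [645. 479.] in -76 y 97 z 236
-105 50 [611. 565.] in -84 y 74 z 241
-105 60 [670. 565.] in -84 y 84 z 244
-105 70 [730. 565.] in -84 y 93 z 248
-120 50 [712. 711.] in -93 y 70 z 252
-120 60 [792. 711.] in -93 y 79 z 256
-120 70 [873. 711.] in -93 y 89 z 259
```

```bash
python3 -m jog '[[[0.2,2,0],[0,0,0],0],[[0.2,2,0],[0,0,0],0],[[0.2,2,0],[0,0,0],0],[[0.2,2,0],[0,0,0],0],[[0,0,0],[0,0,0],0]]';python3 push.py; python3 -m jog '[[[0.1,1,0],[0,0,0],0],[[0.1,1,0],[0,0,0],0]]';python3 push.py
```

```text
time: 21.47
position: [621.6, 41.0, 143.0]
ee_rot: [0.089, 0.936, 0.154, 0.302]
ft_force: [0.2, -0.1, -0.6]
finger_gap: 0.002
now in -23.9 y 65.3 z 143.0 Fpanel 0.2 -0.0 -0.6 21.4667 0.0016803106971563452
time: 21.63
position: [621.8, 42.7, 143.0]
ee_rot: [0.09, 0.936, 0.154, 0.302]
ft_force: [-0.2, -1.3, 0.3]
finger_gap: 0.005
now in -23.8 y 67.0 z 143.0 Fpanel -0.1 -1.3 0.3 21.6333 0.005183560813440638
```

```bash
python3 -m jog '[[[0.1,1,0],[0,0,0],0],[[0,0,0],[0,0,0],0]]';python3 push.py
python3 - <<'E'
from h import *
p=shot('wrist','w15')
im=p['pixels'][20:360,300:640,::-1];cv2.imwrite('pics/w15c.png',cv2.resize(im,(600,600)))
p=shot('scene','s15')
im=p['pixels'][165:285,160:310,::-1];cv2.imwrite('pics/s15c.png',cv2.resize(im,(750,600),interpolation=cv2.INTER_CUBIC))
E
```

```text
time: 21.8
position: [621.9, 43.1, 142.9]
ee_rot: [0.09, 0.936, 0.153, 0.302]
ft_force: [-1.9, -3.0, 1.6]
finger_gap: 0.0
now in -23.7 y 67.4 z 142.9 Fpanel -1.6 -3.1 1.6 21.8 0.0004863413385841254
```

View pics/w15c.png

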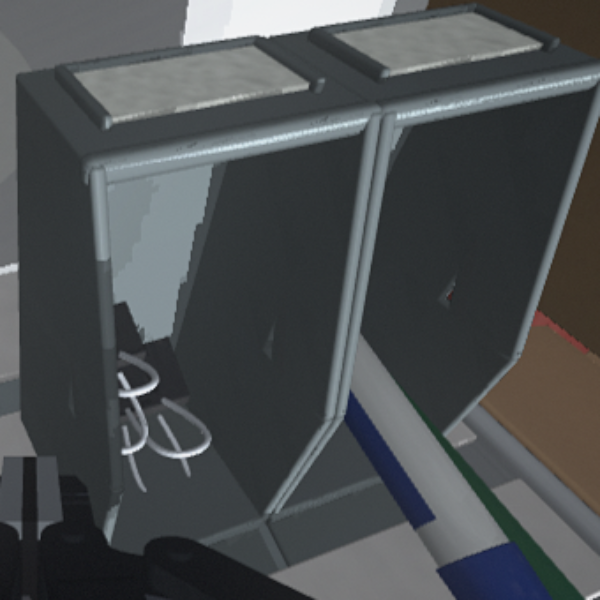

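View pics/s15c.png

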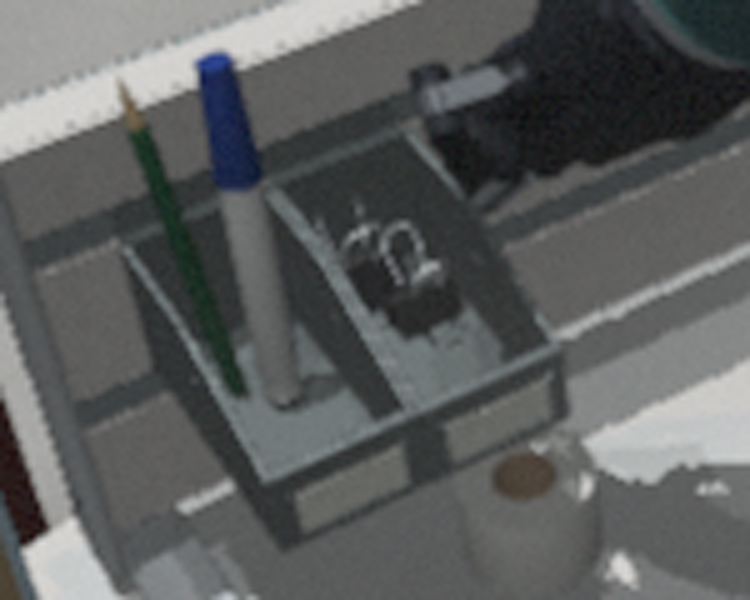

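```bash
python3 -m jog '[[[0.1,1,0],[0,0,0],0],[[0,0,0],[0,0,0],0]]';python3 push.py
```

```text
time: 22.07
position: [622.1, 43.3, 142.9]
ee_rot: [0.09, 0.937, 0.152, 0.303]
ft_force: [-2.3, -5.8, 1.1]
finger_gap: -0.003
now in -23.6 y 67.6 z 142.9 Fpanel -1.8 -6.0 1.1 22.0667 -0.003177263335246434
```

Stalled with the force rising to 6 N, so it is against the other bin. Backing off sideways, then up and away.

```bash
python3 -m jog '[[[-0.5,-5,0],[0,0,0],0],[[-1,-10,0],[0,0,0],0],[[-2,-12,0],[0,0,0],0],[[-8,-3,12],[0,0,0],0],[[-20,0,25],[0,0,0],0],[[-25,0,25],[0,0,0],0],[[-25,0,25],[0,0,0],0],[[-25,0,25],[0,0,0],0],[[0,0,0],[0,0,0],0],[[0,0,0],[0,0,0],0]]'
python3 - <<'E'
from h import *
from plan import F0,px,py
for n in('scene','side','wrist'):
  p=shot(n,n+'16')
  for t in['bin_center','other_center','bin_lip','label_roll','stamp_a','tape_reel']:
    for r in finder.pinpoint(p,t)[:2]: d=np.array(r['point'])-F0;print(n,t,np.round(r['point'],1),round(r['score'],2),'in %.1f y %.1f'%(d@px,d@py))
  if n=='scene':
    im=p['pixels'][165:285,160:310,::-1];cv2.imwrite('pics/s16c.png',cv2.resize(im,(750,600),interpolation=cv2.INTER_CUBIC))
E
```

```text
time: 22.9
position: [516.2, 14.1, 257.9]
ee_rot: [0.089, 0.936, 0.154, 0.305]
ft_force: [-0.2, -0.0, -1.1]
finger_gap: 0.001
scene bin_center [592.   83.7 135.8] 0.71 in -56.9 y 105.3
scene other_center [596.1 143.6 133.2] 0.61 in -57.8 y 165.4
scene other_center [609.8  72.5 108.3] 0.57 in -38.3 y 95.7
scene bin_lip [657.3  82.  179.7] 0.6 in 8.3 y 109.1
scene label_roll [572.7  59.9  -1.8] 0.82 in -74.2 y 80.0
scene stamp_a [ 5.735e+02 -1.011e+02 -2.000e-01] 0.63 in -60.1 y -80.3
scene stamp_a [479.5 236.5   1.6] 0.59 in -181.7 y 248.3
scene tape_reel [ 479.  -272.5    2.9] 0.86 in -140.0 y -259.0
side bin_center [593.6  86.3 134. ] 0.63 in -55.5 y 108.1
side bin_center [611.   71.5 107.2] 0.45 in -37.0 y 94.8
side other_center [593.5 142.4 134.2] 0.83 in -60.3 y 164.0
side bin_lip [654.1  83.6 182.6] 0.69 in 5.0 y 110.4
side bin_lip [589.6  86.  135. ] 0.57 in -59.5 y 107.4
side label_roll [573.4  61.4  -2.3] 0.88 in -73.6 y 81.6
side stamp_a [478.7 236.6  -1.5] 0.77 in -182.5 y 248.3
side stamp_a [ 576.4 -101.1   -2.2] 0.62 in -57.2 y -80.1
side tape_reel [ 479.1 -272.6    1.2] 0.85 in -139.9 y -259.1
wrist bin_center [589.5  84.7 134.1] 0.66 in -59.5 y 106.1
wrist bin_center [634.1  82.9 105.6] 0.62 in -14.9 y 108.0
wrist other_center [596.2 142.8 134.8] 0.79 in -57.6 y 164.6
wrist bin_lip [653.8  76.8 179.5] 0.73 in 5.2 y 103.6
wrist bin_lip [588.7  84.8 105.7] 0.58 in -60.3 y 106.2
wrist label_roll [ 5.76e+02  6.12e+01 -3.00e-01] 0.83 in -71.0 y 81.6
wrist stamp_a [ 577.7 -101.4   -1.1] 0.6 in -55.8 y -80.3
```

View pics/wrist16.png

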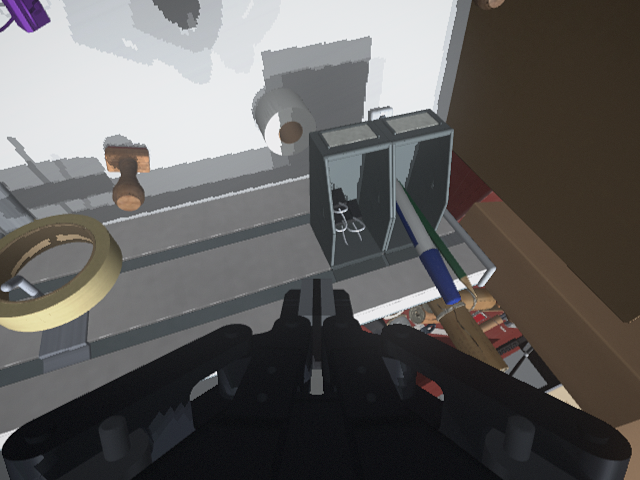

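View pics/s16c.png

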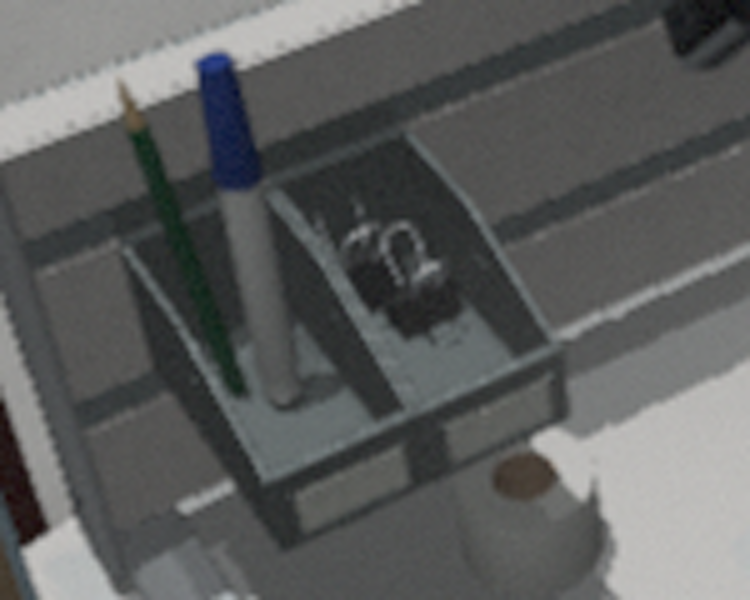

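View pics/scene16.png

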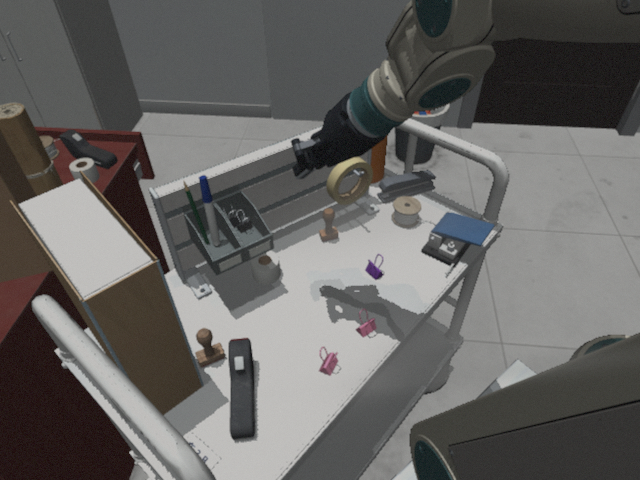

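The bin hangs level and flush beside the other one in both views, at (235,230) in the scene and (350,190) in the wrist view, with both clips in it. The bystanders are where they were and the gripper is clear.

```bash
python3 -c "
from plant import job
print(job.finish_job())"
```

```text
the job is handed in; nothing more can be done
None
```

The loose bin now hangs level in the top groove, close against the other bin, with both clips inside. I handed the job in at about 23 s of the 53 s allowed.

I gripped the bin by its sides and tipped its nose up 38°. I then fed the lip into the groove in the clear stretch, swung the nose down and released it. With the fingers shut, I pushed it about 45 mm along the groove until it stalled against the other bin at about 6 N. The largest wrist force I read was about 11 N, as the bin came level.

Last checks:
- **Height and depth:** the bin's centre measured 134–136 mm up (135 is seated) and 55–60 mm in front of the panel (57 is seated).
- **Gap to the other bin:** the centres measured 56–60 mm apart, against the 56 mm bin width; this is within the networks' 4 mm accuracy. The pictures show no visible gap.
- **Bystanders:** the stamps, label roll and cotton reel measured within about 6 mm of where they started, which fits the measurement scatter.
- **Gripper:** clear of everything.

None of the last checks failed. The networks gave a few false second matches (a second "bin_center" or "bin_lip" in the wrong place), and I ignored those because the pictures contradicted them.

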